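# Restock the spray-bottle caddy and put the scraper away

### The arm

A 6-joint arm with a two-finger parallel gripper is mounted at the origin on the work surface. World frame = base frame: x ahead of the robot, y to its left, z up, the work surface at z = 0. Lengths are in m, angles in degrees, forces in N, time in s.
With the tool pointing down it reaches from about 0.3 to 0.75 m from the base axis. Payload 8.5 kg.
Tool frame: the origin (TCP) lies midway between the tips of the shut fingers; the grasp point (between the pads) lies grasp_offset behind it (grasp_offset is the distance from the TCP to the grasp point, in m); z points along the fingers, y is the line along which they close (so a half turn about z gives the same grasp; the last joint's range is limited). The gripper opens to 85 mm and grips with 20 to 120 N. Pads are 22 mm wide; open, the fingers measure 114 mm over their backs; the gripper's body (76 mm by 85 mm) begins 54 mm behind the grasp point. The pads swing forward as they close: fully open they stand 13 mm farther back than shut.
Start: joints at [55.789, 21.807, 74.336, -0, 83.858, -12.336], TCP at [0.205, 0.51, 0.231] pointing down, gripper open.
Joint ranges: [-178.18, 178.18], [-50.72, 133.34], [12.68, 142.11], [-81.47, 261.47], [9.98, 163.14], [-165.26, 165.26]. Speed limits (degrees/s): [136.94, 136.94, 180, 180, 180, 180].

### API

Orientations are given as a 3x3 rotation matrix whose columns are the frame's x, y, z axes.
In Python, from rig import observe, get_image, camera_params, close_job, grasp_offset gives the robot as it stands.
- The arm moves only by the shell command python3 -m handwheel 'ROWS' [OPENING] [FORCE]. ROWS is JSON, a list of rows, each a list of 2 entries, a list of its own where there are three numbers: the shift along the tool's x, y, z as a fraction of full scale, then the turn, a rotation vector about the tool's x, y, z as a fraction of full scale. In form: [[[dx, dy, dz], [ax, ay, az]], ...]. A call has 1 to 10 rows; each row is the pose to reach, as a shift and turn from the pose commanded when the call began, along the tool's axes at that moment, turning the shorter way round; what a row does not reach only later rows make up. Full scale, the value 1, is 0.5 m for a shift and pi rad for a turn. A row lasts 1/10 s, in which the tool goes at most 50 mm and 8.59 degrees, less where a joint would pass 70% of its speed; a pose out of reach is approached as far as the arm can. A call with a number of a shift or a turn outside -1 to 1 is refused whole. A call with a gripper value outside its range is refused whole. OPENING is the opening, from 0 (shut) to 1 (fully open), set as the call begins (- or left out, the last holds). The fingers move at their own pace and stop on an object; FORCE is the grip in N (left out, the last holds). Time passes only in rows, so rows that repeat a pose let the fingers close. It gives the time, the measured TCP pose, the force, the opening and the grip force at its end, in the units of the state.
- observe(): the state, without advancing time (a new reading comes with each control period).
- get_image(name): name is "scene" or "top" or "wrist"; returns (picture, depth): 480x640x3 uint8, red, green, blue; 480x640 float32, m along the optical axis (not along the pixel's ray), 0 where there is no reading.
- camera_params(name): a dict with "K" (3x3 intrinsics, pixels), "k1" (the pictures are not rectified: a ray, as slopes to the right and down, at radius r is drawn at 1 + k1 r^2 times it, then the intrinsics apply), "R" (3x3) and "t" (3): a world point X has camera coordinates R X + t. Camera axes: x right, y down, z forward; pixel columns grow to the right and rows downward; lengths in m; the calibration is good to about 2 mm. A picture is of the moment at which its call begins: read the wrist's pose just before it. camera_params takes no time and is no camera call; for the wrist camera it gives the pose at the moment of the call.
- close_job(): hands the job in; it is judged then, once.
The state is a dict: "time_s": time; "q": joint angles; "qvel": joint speeds; "joint_efforts": joint torques, N m; "position": TCP position; "tool_rot": TCP orientation; "ft_force": force on the tool from outside, world axes, zero at the start; "wrist_torque": the same for the moment, N m; "grip_width": finger opening in m; "gripper_force": force on a finger pad.
Only numpy, scipy, OpenCV 4.12 (cv2) and the standard library are available. Lean on these libraries where they do the work, as an engineer would, in place of code of your own. Each camera call takes 0.05 s, during which the arm holds its last target. There are 200 camera calls.

### The job

Get the cleaning caddy ready: stand one of the spare spray bottles upright in every empty cell of the caddy, leaving the bottles that are already in it in their cells and any spare left over standing upright on the worktop. Also put the flat scraper away by sliding its blade, front edge first, fully home into the slot of the low slotted holder, and let go of it there. Do not knock aside the pump dispenser, the scrub brush or anything else that stands around.

Things in the scene. Friction and masses are not known exactly. Their poses are not given: they have to be found in the camera images.
- caddy: grey open box fixed to the worktop, 151 mm (x) by 219 mm (y), 60 mm high, floor, walls and dividers 5 mm, with six 68 mm square cells. Origin: centre of underside, z up. Cell centres (x, y in mm): 1 (-36.5,-73), 2 (-36.5,0), 3 (-36.5,73), 4 (36.5,-73), 5 (36.5,0), 6 (36.5,73); cells 1 to 3 are nearer the robot
- stock1: stands in caddy cell 1 from the start (None: that cell is empty): empty translucent blue spray bottle, white trigger head, 155 mm tall, 70 g. Round body 56 mm across to 78 mm height, tapering to a 28 mm collar at 104 mm; head: block with flat sides, 24 mm wide (y), x -18 to +32 mm, 125 to 155 mm high. Origin: centre of underside; z up, +x to the nozzle
- stock2: stands in caddy cell 2 from the start (None: that cell is empty): empty translucent blue spray bottle, white trigger head, 155 mm tall, 70 g. Round body 56 mm across to 78 mm height, tapering to a 28 mm collar at 104 mm; head: block with flat sides, 24 mm wide (y), x -18 to +32 mm, 125 to 155 mm high. Origin: centre of underside; z up, +x to the nozzle
- stock3: stands in caddy cell 3 from the start (None: that cell is empty): empty translucent blue spray bottle, white trigger head, 155 mm tall, 70 g. Round body 56 mm across to 78 mm height, tapering to a 28 mm collar at 104 mm; head: block with flat sides, 24 mm wide (y), x -18 to +32 mm, 125 to 155 mm high. Origin: centre of underside; z up, +x to the nozzle
- stock4: stands in caddy cell 4 from the start (None: that cell is empty): empty translucent blue spray bottle, white trigger head, 155 mm tall, 70 g. Round body 56 mm across to 78 mm height, tapering to a 28 mm collar at 104 mm; head: block with flat sides, 24 mm wide (y), x -18 to +32 mm, 125 to 155 mm high. Origin: centre of underside; z up, +x to the nozzle
- stock5: stands in caddy cell 5 from the start (None: that cell is empty): empty translucent blue spray bottle, white trigger head, 155 mm tall, 70 g. Round body 56 mm across to 78 mm height, tapering to a 28 mm collar at 104 mm; head: block with flat sides, 24 mm wide (y), x -18 to +32 mm, 125 to 155 mm high. Origin: centre of underside; z up, +x to the nozzle
- stock6: stands in caddy cell 6 from the start (None: that cell is empty): empty translucent blue spray bottle, white trigger head, 155 mm tall, 70 g. Round body 56 mm across to 78 mm height, tapering to a 28 mm collar at 104 mm; head: block with flat sides, 24 mm wide (y), x -18 to +32 mm, 125 to 155 mm high. Origin: centre of underside; z up, +x to the nozzle
- spare1: spare, stands on the worktop at the start: empty translucent blue spray bottle, white trigger head, 155 mm tall, 70 g. Round body 56 mm across to 78 mm height, tapering to a 28 mm collar at 104 mm; head: block with flat sides, 24 mm wide (y), x -18 to +32 mm, 125 to 155 mm high. Origin: centre of underside; z up, +x to the nozzle
- spare2: spare, stands on the worktop at the start: empty translucent blue spray bottle, white trigger head, 155 mm tall, 70 g. Round body 56 mm across to 78 mm height, tapering to a 28 mm collar at 104 mm; head: block with flat sides, 24 mm wide (y), x -18 to +32 mm, 125 to 155 mm high. Origin: centre of underside; z up, +x to the nozzle
- spare3: spare, stands on the worktop at the start: empty translucent blue spray bottle, white trigger head, 155 mm tall, 70 g. Round body 56 mm across to 78 mm height, tapering to a 28 mm collar at 104 mm; head: block with flat sides, 24 mm wide (y), x -18 to +32 mm, 125 to 155 mm high. Origin: centre of underside; z up, +x to the nozzle
- spare4: spare, stands on the worktop at the start: empty translucent blue spray bottle, white trigger head, 155 mm tall, 70 g. Round body 56 mm across to 78 mm height, tapering to a 28 mm collar at 104 mm; head: block with flat sides, 24 mm wide (y), x -18 to +32 mm, 125 to 155 mm high. Origin: centre of underside; z up, +x to the nozzle
- spare5: spare, stands on the worktop at the start: empty translucent blue spray bottle, white trigger head, 155 mm tall, 70 g. Round body 56 mm across to 78 mm height, tapering to a 28 mm collar at 104 mm; head: block with flat sides, 24 mm wide (y), x -18 to +32 mm, 125 to 155 mm high. Origin: centre of underside; z up, +x to the nozzle
- scraper: flat scraper lying on the worktop, 160 g. Black handle bar: x -60 to +50 mm, 28 mm wide (y), 24 mm thick (z 0 to 24). Steel blade: x +50 to +135 mm, 80 mm wide, 4 mm thick (z 0 to 4), flush with the handle's underside. Centre of mass near x = +67 mm. Origin: underside of the handle, 50 mm behind the blade; +x to the blade's front edge
- blade_edge (a point): middle of the scraper blade's front edge, at half its thickness; axes as the scraper's
- holder: grey block fixed to the worktop, 90 mm (x) by 104 (y), 52 high, with a level slot for the blade, open at its -x side towards the robot. Slot: floor 30 mm up, 14 mm high, 92 wide, 82 deep, mouth at x = -45, end wall at x = +37 mm; a 30 mm wide lip covers it along each side, the top between is open. Origin: centre of underside, z up; blade slides in to +x
- slot_mouth (a point): middle of the slot floor at its open mouth, 30 mm over the worktop; axes as the holder's
- slot_end (a point): middle of the slot floor at the end wall, where the blade edge stops; axes as the holder's
- dispenser: bystander: upright stainless steel pump dispenser, 60 mm across, 160 mm tall, stands among or near the spare bottles; it does not belong in the caddy. Origin: centre of its underside
- brush: bystander: grey plastic scrub brush lying bristles down, 125 by 48 mm, 66 mm high with its grip. Origin: centre of its underside
- jar: bystander: glass jar with steel lid, 64 mm across, 70 mm tall. Origin: centre of its underside
Mind the look-alikes: they are no part of the job. Of the things shaped like the scraper, the black one is meant.

How it is judged (in metres and radians):
At the end, for the whole second after the job is handed in: Each of the six cells holds an upright bottle standing on its floor (within 15 mm of centre each way, tilt under 0.15 rad), the first ones still in theirs; left-over spares upright (0.3 rad); scraper blade in the slot, front edge within 8 mm of the end wall, in line within 0.15 rad; all let go (((x of stock1 in the frame of caddy between -0.0515 and -0.0215 m and y of stock1 in the frame of caddy between -0.088 and -0.058 m and z of stock1 in the frame of caddy between -0.002 and 0.015 m and angle between stock1's own z axis and vertical below 0.15 rad) or (x of spare1 in the frame of caddy between -0.0515 and -0.0215 m and y of spare1 in the frame of caddy between -0.088 and -0.058 m and z of spare1 in the frame of caddy between -0.002 and 0.015 m and angle between spare1's own z axis and vertical below 0.15 rad) or (x of spare2 in the frame of caddy between -0.0515 and -0.0215 m and y of spare2 in the frame of caddy between -0.088 and -0.058 m and z of spare2 in the frame of caddy between -0.002 and 0.015 m and angle between spare2's own z axis and vertical below 0.15 rad) or (x of spare3 in the frame of caddy between -0.0515 and -0.0215 m and y of spare3 in the frame of caddy between -0.088 and -0.058 m and z of spare3 in the frame of caddy between -0.002 and 0.015 m and angle between spare3's own z axis and vertical below 0.15 rad) or (x of spare4 in the frame of caddy between -0.0515 and -0.0215 m and y of spare4 in the frame of caddy between -0.088 and -0.058 m and z of spare4 in the frame of caddy between -0.002 and 0.015 m and angle between spare4's own z axis and vertical below 0.15 rad) or (x of spare5 in the frame of caddy between -0.0515 and -0.0215 m and y of spare5 in the frame of caddy between -0.088 and -0.058 m and z of spare5 in the frame of caddy between -0.002 and 0.015 m and angle between spare5's own z axis and vertical below 0.15 rad)) and ((x of stock2 in the frame of caddy between -0.0515 and -0.0215 m and y of stock2 in the frame of caddy between -0.015 and 0.015 m and z of stock2 in the frame of caddy between -0.002 and 0.015 m and angle between stock2's own z axis and vertical below 0.15 rad) or (x of spare1 in the frame of caddy between -0.0515 and -0.0215 m and y of spare1 in the frame of caddy between -0.015 and 0.015 m and z of spare1 in the frame of caddy between -0.002 and 0.015 m and angle between spare1's own z axis and vertical below 0.15 rad) or (x of spare2 in the frame of caddy between -0.0515 and -0.0215 m and y of spare2 in the frame of caddy between -0.015 and 0.015 m and z of spare2 in the frame of caddy between -0.002 and 0.015 m and angle between spare2's own z axis and vertical below 0.15 rad) or (x of spare3 in the frame of caddy between -0.0515 and -0.0215 m and y of spare3 in the frame of caddy between -0.015 and 0.015 m and z of spare3 in the frame of caddy between -0.002 and 0.015 m and angle between spare3's own z axis and vertical below 0.15 rad) or (x of spare4 in the frame of caddy between -0.0515 and -0.0215 m and y of spare4 in the frame of caddy between -0.015 and 0.015 m and z of spare4 in the frame of caddy between -0.002 and 0.015 m and angle between spare4's own z axis and vertical below 0.15 rad) or (x of spare5 in the frame of caddy between -0.0515 and -0.0215 m and y of spare5 in the frame of caddy between -0.015 and 0.015 m and z of spare5 in the frame of caddy between -0.002 and 0.015 m and angle between spare5's own z axis and vertical below 0.15 rad)) and ((x of stock3 in the frame of caddy between -0.0515 and -0.0215 m and y of stock3 in the frame of caddy between 0.058 and 0.088 m and z of stock3 in the frame of caddy between -0.002 and 0.015 m and angle between stock3's own z axis and vertical below 0.15 rad) or (x of spare1 in the frame of caddy between -0.0515 and -0.0215 m and y of spare1 in the frame of caddy between 0.058 and 0.088 m and z of spare1 in the frame of caddy between -0.002 and 0.015 m and angle between spare1's own z axis and vertical below 0.15 rad) or (x of spare2 in the frame of caddy between -0.0515 and -0.0215 m and y of spare2 in the frame of caddy between 0.058 and 0.088 m and z of spare2 in the frame of caddy between -0.002 and 0.015 m and angle between spare2's own z axis and vertical below 0.15 rad) or (x of spare3 in the frame of caddy between -0.0515 and -0.0215 m and y of spare3 in the frame of caddy between 0.058 and 0.088 m and z of spare3 in the frame of caddy between -0.002 and 0.015 m and angle between spare3's own z axis and vertical below 0.15 rad) or (x of spare4 in the frame of caddy between -0.0515 and -0.0215 m and y of spare4 in the frame of caddy between 0.058 and 0.088 m and z of spare4 in the frame of caddy between -0.002 and 0.015 m and angle between spare4's own z axis and vertical below 0.15 rad) or (x of spare5 in the frame of caddy between -0.0515 and -0.0215 m and y of spare5 in the frame of caddy between 0.058 and 0.088 m and z of spare5 in the frame of caddy between -0.002 and 0.015 m and angle between spare5's own z axis and vertical below 0.15 rad)) and ((x of stock4 in the frame of caddy between 0.0215 and 0.0515 m and y of stock4 in the frame of caddy between -0.088 and -0.058 m and z of stock4 in the frame of caddy between -0.002 and 0.015 m and angle between stock4's own z axis and vertical below 0.15 rad) or (x of spare1 in the frame of caddy between 0.0215 and 0.0515 m and y of spare1 in the frame of caddy between -0.088 and -0.058 m and z of spare1 in the frame of caddy between -0.002 and 0.015 m and angle between spare1's own z axis and vertical below 0.15 rad) or (x of spare2 in the frame of caddy between 0.0215 and 0.0515 m and y of spare2 in the frame of caddy between -0.088 and -0.058 m and z of spare2 in the frame of caddy between -0.002 and 0.015 m and angle between spare2's own z axis and vertical below 0.15 rad) or (x of spare3 in the frame of caddy between 0.0215 and 0.0515 m and y of spare3 in the frame of caddy between -0.088 and -0.058 m and z of spare3 in the frame of caddy between -0.002 and 0.015 m and angle between spare3's own z axis and vertical below 0.15 rad) or (x of spare4 in the frame of caddy between 0.0215 and 0.0515 m and y of spare4 in the frame of caddy between -0.088 and -0.058 m and z of spare4 in the frame of caddy between -0.002 and 0.015 m and angle between spare4's own z axis and vertical below 0.15 rad) or (x of spare5 in the frame of caddy between 0.0215 and 0.0515 m and y of spare5 in the frame of caddy between -0.088 and -0.058 m and z of spare5 in the frame of caddy between -0.002 and 0.015 m and angle between spare5's own z axis and vertical below 0.15 rad)) and ((x of stock5 in the frame of caddy between 0.0215 and 0.0515 m and y of stock5 in the frame of caddy between -0.015 and 0.015 m and z of stock5 in the frame of caddy between -0.002 and 0.015 m and angle between stock5's own z axis and vertical below 0.15 rad) or (x of spare1 in the frame of caddy between 0.0215 and 0.0515 m and y of spare1 in the frame of caddy between -0.015 and 0.015 m and z of spare1 in the frame of caddy between -0.002 and 0.015 m and angle between spare1's own z axis and vertical below 0.15 rad) or (x of spare2 in the frame of caddy between 0.0215 and 0.0515 m and y of spare2 in the frame of caddy between -0.015 and 0.015 m and z of spare2 in the frame of caddy between -0.002 and 0.015 m and angle between spare2's own z axis and vertical below 0.15 rad) or (x of spare3 in the frame of caddy between 0.0215 and 0.0515 m and y of spare3 in the frame of caddy between -0.015 and 0.015 m and z of spare3 in the frame of caddy between -0.002 and 0.015 m and angle between spare3's own z axis and vertical below 0.15 rad) or (x of spare4 in the frame of caddy between 0.0215 and 0.0515 m and y of spare4 in the frame of caddy between -0.015 and 0.015 m and z of spare4 in the frame of caddy between -0.002 and 0.015 m and angle between spare4's own z axis and vertical below 0.15 rad) or (x of spare5 in the frame of caddy between 0.0215 and 0.0515 m and y of spare5 in the frame of caddy between -0.015 and 0.015 m and z of spare5 in the frame of caddy between -0.002 and 0.015 m and angle between spare5's own z axis and vertical below 0.15 rad)) and ((x of stock6 in the frame of caddy between 0.0215 and 0.0515 m and y of stock6 in the frame of caddy between 0.058 and 0.088 m and z of stock6 in the frame of caddy between -0.002 and 0.015 m and angle between stock6's own z axis and vertical below 0.15 rad) or (x of spare1 in the frame of caddy between 0.0215 and 0.0515 m and y of spare1 in the frame of caddy between 0.058 and 0.088 m and z of spare1 in the frame of caddy between -0.002 and 0.015 m and angle between spare1's own z axis and vertical below 0.15 rad) or (x of spare2 in the frame of caddy between 0.0215 and 0.0515 m and y of spare2 in the frame of caddy between 0.058 and 0.088 m and z of spare2 in the frame of caddy between -0.002 and 0.015 m and angle between spare2's own z axis and vertical below 0.15 rad) or (x of spare3 in the frame of caddy between 0.0215 and 0.0515 m and y of spare3 in the frame of caddy between 0.058 and 0.088 m and z of spare3 in the frame of caddy between -0.002 and 0.015 m and angle between spare3's own z axis and vertical below 0.15 rad) or (x of spare4 in the frame of caddy between 0.0215 and 0.0515 m and y of spare4 in the frame of caddy between 0.058 and 0.088 m and z of spare4 in the frame of caddy between -0.002 and 0.015 m and angle between spare4's own z axis and vertical below 0.15 rad) or (x of spare5 in the frame of caddy between 0.0215 and 0.0515 m and y of spare5 in the frame of caddy between 0.058 and 0.088 m and z of spare5 in the frame of caddy between -0.002 and 0.015 m and angle between spare5's own z axis and vertical below 0.15 rad)) and x of stock1 in the frame of caddy between -0.0515 and -0.0215 m and y of stock1 in the frame of caddy between -0.088 and -0.058 m and z of stock1 in the frame of caddy between -0.002 and 0.015 m and angle between each of stock1, stock2, stock3, stock4, stock5, stock6's own z axis and vertical below 0.15 rad and x of stock2 in the frame of caddy between -0.0515 and -0.0215 m and y of stock2 in the frame of caddy between -0.015 and 0.015 m and z of stock2 in the frame of caddy between -0.002 and 0.015 m and x of stock3 in the frame of caddy between -0.0515 and -0.0215 m and y of stock3 in the frame of caddy between 0.058 and 0.088 m and z of stock3 in the frame of caddy between -0.002 and 0.015 m and x of stock4 in the frame of caddy between 0.0215 and 0.0515 m and y of stock4 in the frame of caddy between -0.088 and -0.058 m and z of stock4 in the frame of caddy between -0.002 and 0.015 m and x of stock5 in the frame of caddy between 0.0215 and 0.0515 m and y of stock5 in the frame of caddy between -0.015 and 0.015 m and z of stock5 in the frame of caddy between -0.002 and 0.015 m and x of stock6 in the frame of caddy between 0.0215 and 0.0515 m and y of stock6 in the frame of caddy between 0.058 and 0.088 m and z of stock6 in the frame of caddy between -0.002 and 0.015 m and angle between each of spare1, spare2, spare3, spare4, spare5's own z axis and vertical below 0.3 rad and x of blade_edge in the frame of holder above 0.029 m and y of blade_edge in the frame of holder between -0.012 and 0.012 m and z of blade_edge in the frame of holder between 0.026 and 0.046 m and angle between the x axis of scraper and the x axis of holder, either way round below 0.15 rad and angle between scraper's own z axis and vertical below 0.2 rad and linear speed of scraper below 0.03 m/s); the robot touches nothing.
It fails at once if a bystander (dispenser, brush or jar) is knocked aside by more than 40 mm (distance of any of dispenser, brush, jar from where it was at the start of the episode above 0.04 m).
It fails at once if a bottle that was already in the caddy is lifted out of its cell (z of any of stock1, stock2, stock3, stock4, stock5, stock6 in the frame of caddy above 0.05 m).
Of stock1, stock2, stock3, stock4, stock5, stock6 only 1 to 3 are there at a start; the rules pass over those that are not, and their reading is None.
At some moment in a run one of scraper may be knocked a few centimetres aside while the robot is not near it.
It also fails if it takes over 210 s, if anything falls off the work surface, if the arm or the gripper's body presses on something with over 40 N, if the wrist force passes 120 N, or if a joint passes its speed limit or range.

## Working session

There is one attempt and no reset: what is moved stays moved. The work goes in short steps, Python scripts to look and compute and a shell command to move; the robot and the scene stay as the last step left them, time stands still between calls to the robot, and variables do not carry over. Pictures are saved under pics/ and viewed, at most 14 in all, crops included, and the job is handed in when it is done.

```bash
ls; mkdir -p pics; cat > h.py <<'E'
import numpy as np, cv2, json
from rig import observe, get_image, camera_params, close_job, grasp_offset
def save(n,im): cv2.imwrite('pics/%s.png'%n, cv2.cvtColor(im,cv2.COLOR_RGB2BGR))
def cast(cp,uv,z=None,depth=None):
    K=cp['K'];uv=np.asarray(uv,float).reshape(-1,2)
    K=np.array(K);R=np.array(cp['R']);t=np.array(cp['t'])
    d=np.array([cp['k1'],0,0,0,0.])
    n=cv2.undistortPoints(uv.reshape(-1,1,2),K,np.array([cp['k1'],0,0,0.])).reshape(-1,2)
    r=np.c_[n,np.ones(len(n))]
    if depth is not None: return (r*np.asarray(depth).reshape(-1,1)-t)@R
    o=-R.T@t; w=r@R
    return o+w*((z-o[2])/w[:,2])[:,None]
E
python3 - <<'E'
from h import *
s=observe();print({k:np.round(v,3).tolist() for k,v in s.items()},grasp_offset)
for n in('scene','top'):
    im,d=get_image(n);cp=camera_params(n);save(n,im);np.savez(n+'.npz',im=im,d=d,**cp)
    R=np.array(cp['R']);print(n,cp['K'],cp['k1'],(-R.T@cp['t']).round(3),R.round(2).tolist())
E
```

```text
pics
{'time_s': 0.0, 'q': [55.788, 21.841, 74.387, 0.001, 83.859, -12.335], 'qvel': [0.085, -0.038, -0.043, 0.072, -0.063, 0.118], 'joint_efforts': [-0.003, -44.848, -23.127, -0.0, 0.005, -0.0], 'position': [0.205, 0.51, 0.231], 'tool_rot': [[-0.928, 0.373, -0.001], [0.373, 0.928, -0.001], [0.0, -0.001, -1.0]], 'ft_force': [-0.056, -0.224, -1.112], 'wrist_torque': [-0.017, 0.009, -0.086], 'gripper_force': 0.0, 'grip_width': 0.085} 0.0187
scene [[520.52652535   0.         329.84426455]
 [  0.         520.52652535 240.12502542]
 [  0.           0.           1.        ]] -0.13199869582643162 [1.442 0.222 0.967] [[-0.26, 0.97, 0.0], [0.64, 0.17, -0.75], [-0.72, -0.19, -0.67]]
top [[590.36935413   0.         317.38244014]
 [  0.         590.36935413 227.31685633]
 [  0.           0.           1.        ]] -0.19398507581683724 [ 0.359 -0.048  1.389] [[-0.01, -1.0, 0.01], [-0.99, 0.01, -0.1], [0.1, -0.01, -0.99]]
```

View pics/scene.png

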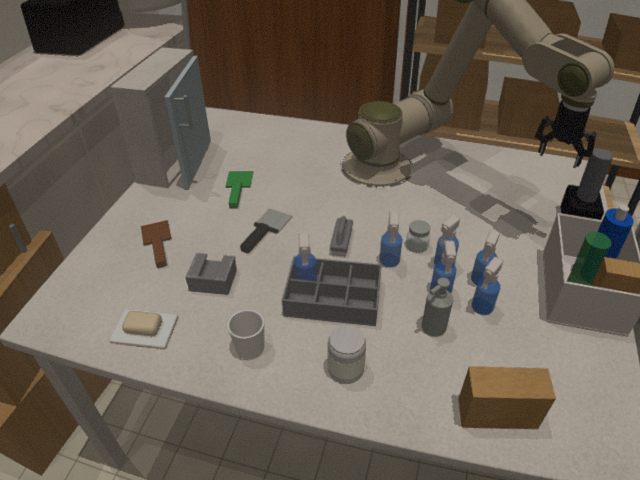

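View pics/top.png

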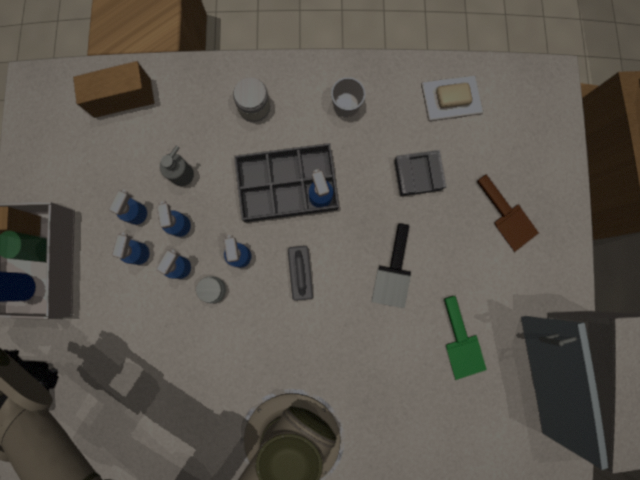

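Top view: the caddy is at about (287,182), with its only bottle in cell 1. Five spares stand at left, and the black scraper at (395,265) has its blade towards the robot. The holder is at (420,172). Next I measure.

```bash
cat >> h.py <<'E'
def heightmap(cp,d):
    v,u=np.mgrid[0:480,0:640]
    P=cast(cp,np.c_[u.ravel(),v.ravel()],depth=d.ravel()).reshape(480,640,3)
    P[d==0]=np.nan
    return P
def blobs(P,m,lo=20):
    n,l,st,c=cv2.connectedComponentsWithStats(m.astype(np.uint8))
    out=[]
    for i in range(1,n):
        if st[i,4]<lo: continue
        p=P[l==i]; (cx,cy),(w,h),a=cv2.minAreaRect((p[:,:2]*1000).astype(np.float32))
        if w<h: w,h,a=h,w,a-90
        out.append((round(cx,1),round(cy,1),round(w,1),round(h,1),round(a,1),round(float(np.median(p[:,2]))*1000,1),st[i,4],c[i].round().tolist()))
    return out
E
python3 - <<'E'
from h import *
T=np.load('top.npz');P=heightmap(T,T['d']);im=T['im'];np.save('P.npy',P)
z=P[...,2];hsv=cv2.cvtColor(im,cv2.COLOR_RGB2HSV)
print('z table',np.nanmedian(z[300:340,330:360]))
reg=np.zeros_like(z,bool);reg[120:300,100:450]=True
print('heads(top plane)');[print(b) for b in blobs(P,reg&(z>.145)&(z<.17))]
# recompute on plane z=.155 with pixel
blue=(hsv[...,0]>100)&(hsv[...,0]<125)&(hsv[...,1]>120)&reg
print('blue body');[print(b) for b in blobs(P,blue&(z>.03))]
print('z .05-.07');[print(b) for b in blobs(P,reg&(z>.045)&(z<.075),60)]
print('holder');[print(b) for b in blobs(P,reg&(z>.045)&(z<.06)&(np.arange(640)>380))]
blk=(im.max(2)<60)&(z<.04)
reg2=reg.copy();reg2[:,:350]=0;reg2[:200]=0
print('black');[print(b) for b in blobs(P,blk&reg2)]
for y in range(150,196,4): print((z[y,392:450:3]*1000).round().tolist())
c=im[100:320,90:450];save('top2',cv2.resize(c,None,fx=2.2,fy=2.2,interpolation=cv2.INTER_CUBIC))
E
```

```text
z table -0.0012119209291153964
heads(top plane)
(643.3, 255.3, 53.5, 26.9, -21.1, 153.4, np.int32(189), [169.0, 158.0])
(581.6, -69.2, 55.9, 24.0, 17.8, 157.9, np.int32(286), [320.0, 182.0])
(545.4, 366.5, 53.1, 26.1, -25.6, 152.4, np.int32(254), [118.0, 201.0])
(516.6, 265.7, 56.1, 25.7, 12.0, 152.7, np.int32(287), [164.0, 214.0])
(450.2, 360.9, 54.0, 25.1, -15.6, 152.9, np.int32(263), [120.0, 245.0])
(442.5, 121.0, 54.9, 24.7, 9.3, 152.9, np.int32(288), [230.0, 248.0])
(416.0, 257.6, 54.5, 25.4, -30.3, 153.2, np.int32(287), [166.0, 261.0])
blue body
(568.5, -72.1, 52.1, 48.0, -88.0, 88.2, np.int32(293), [320.0, 197.0])
(531.8, 359.1, 48.4, 31.7, -29.1, 81.1, np.int32(331), [134.0, 212.0])
(502.7, 253.7, 49.2, 33.7, -24.1, 82.4, np.int32(301), [179.0, 225.0])
(437.8, 350.9, 48.5, 31.3, -19.4, 79.7, np.int32(324), [136.0, 253.0])
(428.7, 106.9, 48.6, 30.2, -22.8, 84.1, np.int32(214), [242.0, 257.0])
(401.3, 248.1, 50.8, 24.5, -31.6, 81.3, np.int32(254), [180.0, 268.0])
z .05-.07
(601.8, 7.1, 225.1, 153.8, -82.8, 55.1, np.int32(1350), [284.0, 181.0])
(625.2, -306.5, 107.7, 91.6, -81.5
[... 1405 characters left out ...]
.0, 39.0, 49.0, 53.0, 50.0, 51.0, 27.0, 25.0, 29.0, 35.0, 29.0, 28.0, 48.0, 53.0, 52.0, 52.0, 55.0, -1.0, 6.0]
[-0.0, 0.0, 30.0, 52.0, 49.0, 50.0, 48.0, 31.0, 26.0, 27.0, 27.0, 29.0, 34.0, 29.0, 53.0, 52.0, 48.0, 51.0, -8.0, -1.0]
[3.0, -2.0, 23.0, 51.0, 55.0, 50.0, 50.0, 49.0, 27.0, 32.0, 36.0, 31.0, 25.0, 26.0, 56.0, 52.0, 53.0, 49.0, -1.0, -6.0]
[0.0, -0.0, 2.0, 54.0, 51.0, 51.0, 51.0, 50.0, 24.0, 30.0, 31.0, 32.0, 29.0, 29.0, 53.0, 52.0, 50.0, 49.0, 53.0, 1.0]
[0.0, -2.0, 5.0, 37.0, 53.0, 52.0, 54.0, 48.0, 33.0, 25.0, 27.0, 24.0, 29.0, 25.0, 20.0, 15.0, 3.0, 1.0, -3.0, -6.0]
[-0.0, 1.0, -1.0, 20.0, 28.0, 21.0, 13.0, 6.0, -2.0, -3.0, 3.0, -4.0, -6.0, -2.0, -3.0, -0.0, -2.0, 1.0, 4.0, nan]
```

View pics/top2.png

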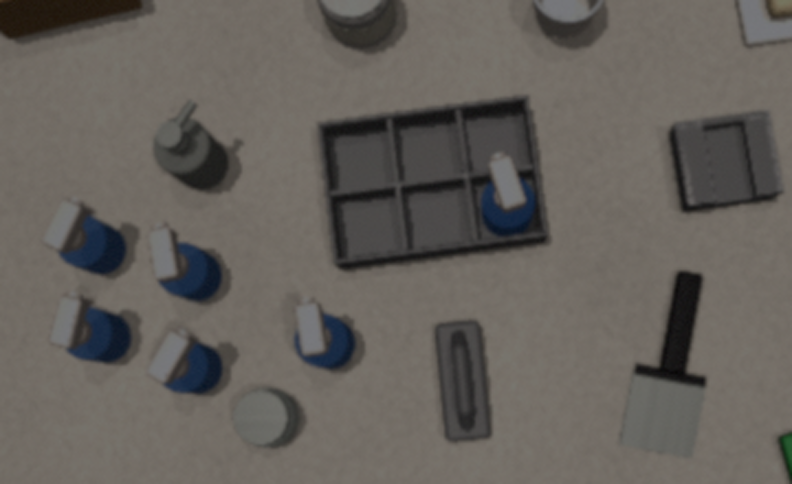

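The top view fits the numbers: nozzles point to +x, and the stock bottle in cell 1 agrees with the caddy pose to 2 mm. I'll add a small planner that works out the rows I have to type.

```bash
cat > plan.py <<'E'
# python3 plan.py "x,y,z,psi[,newcall]" ... in mm/deg: prints shift+turn fractions; '/' starts a new call
import sys
from h import *
from scipy.spatial.transform import Rotation as Ro
def rot(p): c,s=np.cos(np.radians(p)),np.sin(np.radians(p)); return np.array([[c,s,0],[s,-c,0],[0,0,-1.]])
s=observe();p0,R0=np.array(s['position']),np.array(s['tool_rot'])
print('now',(p0*1000).round(1),'psi',np.degrees(np.arctan2(R0[1,0],R0[0,0])).round(1),'J',np.round(s['q'],0))
lp,lR=p0,R0
for a in sys.argv[1:]:
    if a=='/': p0,R0=lp,lR; print('--'); continue
    x,y,z,psi=map(float,a.split(','));p=np.array([x,y,z])/1000;R=rot(psi)
    d=R0.T@(p-p0)/.5; w=Ro.from_matrix(R0.T@R).as_rotvec()/np.pi
    n=max(np.linalg.norm(p-lp)/.05,Ro.from_matrix(lR.T@R).magnitude()/np.radians(8.59))
    print([np.round(d,4).tolist(),np.round(w,4).tolist()],'rows>=%.1f'%n); lp,lR=p,R
E
python3 plan.py 435.6,119.9,231,189 435.6,119.9,160,189 435.6,119.9,121,189 / 435.6,119.9,121,189
```

```text
now [204.8 510.2 230.8] psi 158.1 J [ 56.  22.  74.  -0.  84. -12.]
[[-0.7192, -0.5523, 0.0001], [-0.0004, -0.0002, -0.1715]] rows>=9.1
[[-0.7193, -0.5522, 0.1421], [-0.0004, -0.0002, -0.1715]] rows>=1.4
[[-0.7193, -0.5521, 0.2201], [-0.0004, -0.0002, -0.1715]] rows>=0.8
--
[[0.0, 0.0, 0.0], [0.0, 0.0, 0.0]] rows>=0.0
```

```bash
T='x'; python3 -m handwheel '[[[-0.719,-0.552,0],[0,0,-0.1715]],[[-0.719,-0.552,0],[0,0,-0.1715]],[[-0.719,-0.552,0],[0,0,-0.1715]],[[-0.719,-0.552,0],[0,0,-0.1715]],[[-0.719,-0.552,0],[0,0,-0.1715]],[[-0.719,-0.552,0],[0,0,-0.1715]],[[-0.719,-0.552,0],[0,0,-0.1715]],[[-0.719,-0.552,0],[0,0,-0.1715]],[[-0.719,-0.552,0],[0,0,-0.1715]],[[-0.719,-0.552,0],[0,0,-0.1715]]]' 0.6 40
python3 -m handwheel '[[[0,0,0],[0,0,0]],[[0,0,0],[0,0,0]],[[0,0,0],[0,0,0]]]'
python3 - <<'E'
from h import *
im,d=get_image('wrist');cp=camera_params('wrist');np.savez('w1.npz',im=im,d=d,**cp);save('w1',im)
E
python3 plan.py 435.6,119.9,231,189
```

```text
time_s: 1.1
position: [0.4371, 0.1172, 0.231]
tool_rot: [[-0.988, -0.153, -0.0], [-0.153, 0.988, -0.001], [0.0, -0.001, -1.0]]
ft_force: [0.1, 0.5, 0.3]
grip_width: 0.0513
gripper_force: 0.0
time_s: 1.4
position: [0.4351, 0.1212, 0.2313]
tool_rot: [[-0.988, -0.158, -0.0], [-0.158, 0.988, 0.0], [0.0, 0.0, -1.0]]
ft_force: [0.3, 1.1, 0.4]
grip_width: 0.0516
gripper_force: 0.0
now [435.1 121.3 231.3] psi -170.9 J [  0.  12.  89.   0.  79. -99.]
[[-0.0006, -0.0028, 0.0006], [0.0, -0.0001, 0.0005]] rows>=0.0
```

View pics/w1.png

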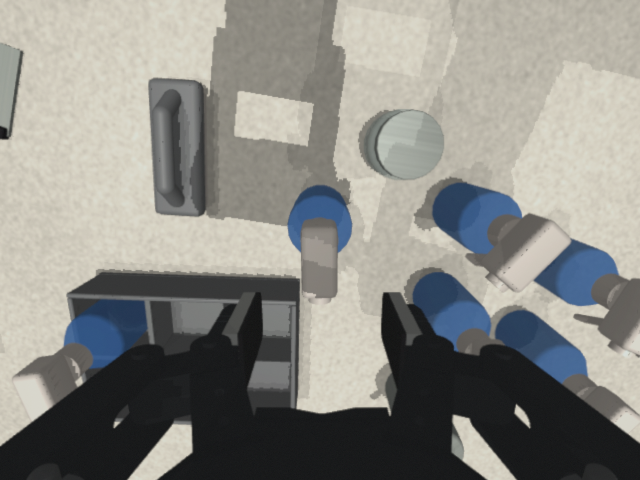

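Wrist view: the first spare's head at (320,260) is aligned with the fingers (240/400), nozzle pointing +x. Descend and grip.

```bash
python3 -m handwheel '[[[0,0,0.14],[0,0,0]],[[0,0,0.14],[0,0,0]],[[0,0,0.22],[0,0,0]],[[0,0,0.22],[0,0,0]],[[0,0,0.22],[0,0,0]]]' 0.6
python3 -m handwheel '[[[0,0,0],[0,0,0]],[[0,0,0],[0,0,0]],[[0,0,0],[0,0,0]],[[0,0,0],[0,0,0]],[[0,0,0],[0,0,0]],[[0,0,0],[0,0,0]]]' 0 40
python3 plan.py 435.6,119.9,296,189 565.6,2.5,296,187.2 565.6,2.5,200,187.2 565.6,2.5,128,187.2 / 565.6,2.5,135,187.2 565.6,2.5,230,187.2
```

```text
time_s: 1.95
position: [0.4356, 0.1209, 0.122]
tool_rot: [[-0.988, -0.158, -0.0], [-0.158, 0.988, 0.0], [0.0, 0.0, -1.0]]
ft_force: [0.0, -0.7, 0.5]
grip_width: 0.0513
gripper_force: 0.0
time_s: 2.55
position: [0.4366, 0.1203, 0.1229]
tool_rot: [[-0.988, -0.156, 0.003], [-0.156, 0.988, -0.0], [-0.003, -0.001, -1.0]]
ft_force: [-0.0, -1.0, 8.3]
grip_width: 0.0233
gripper_force: 40.4
now [436.6 120.3 122.9] psi -171.0 J [  0.  19.  99.  -0.  62. -99.]
[[0.0009, -0.0006, -0.3462], [-0.0002, 0.0011, -0.0]] rows>=3.5
[[-0.2192, -0.2732, -0.3453], [-0.0002, 0.0011, 0.01]] rows>=3.5
[[-0.2186, -0.2731, -0.1533], [-0.0002, 0.0011, 0.01]] rows>=1.9
[[-0.2181, -0.273, -0.0093], [-0.0002, 0.0011, 0.01]] rows>=1.4
--
[[0.0, 0.0, -0.014], [0.0, 0.0, 0.0]] rows>=0.1
[[0.0, 0.0, -0.204], [0.0, 0.0, 0.0]] rows>=1.9
```

```bash
python3 -m handwheel '[[[0,0,-0.08],[0,0,0]],[[0,0,-0.17],[0,0,0]],[[0,0,-0.26],[0,0,0]],[[0,0,-0.346],[0,0,0]],[[-0.05,-0.06,-0.346],[0,0,0.01]],[[-0.11,-0.137,-0.346],[0,0,0.01]],[[-0.17,-0.21,-0.346],[0,0,0.01]],[[-0.218,-0.273,-0.346],[0,0,0.01]],[[-0.218,-0.273,-0.346],[0,0,0.01]],[[-0.218,-0.273,-0.346],[0,0,0.01]]]' 0 40
python3 -m handwheel '[[[0,0,0],[0,0,0]],[[0,0,0],[0,0,0]],[[0,0,0],[0,0,0]]]'
python3 - <<'E'
from h import *
im,d=get_image('wrist');save('w2',im)
E
python3 plan.py 565.6,2.5,200,187.2 565.6,2.5,129,187.2 / 565.6,2.5,230,187.2
```

```text
time_s: 3.55
position: [0.5647, 0.0022, 0.2944]
tool_rot: [[-0.992, -0.124, -0.0], [-0.124, 0.992, 0.0], [0.0, 0.0, -1.0]]
ft_force: [-0.2, -0.0, -0.7]
grip_width: 0.0235
gripper_force: 39.6
time_s: 3.85
position: [0.5642, 0.0033, 0.2949]
tool_rot: [[-0.992, -0.126, 0.001], [-0.126, 0.992, -0.0], [-0.001, -0.0, -1.0]]
ft_force: [-0.8, 0.4, -0.8]
grip_width: 0.0236
gripper_force: 39.6
now [564.3   3.1 294.8] psi -172.8 J [ -12.   21.   65.    0.   94. -109.]
[[-0.0023, -0.0016, 0.1895], [-0.0001, 0.0002, 0.0002]] rows>=1.9
[[-0.0022, -0.0015, 0.3315], [-0.0001, 0.0002, 0.0002]] rows>=1.4
--
[[0.0, 0.0, -0.202], [0.0, 0.0, 0.0]] rows>=2.0
```

View pics/w2.png

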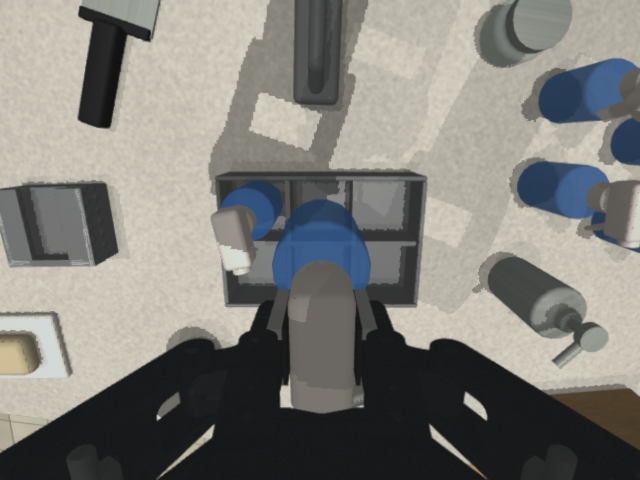

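The bottle hangs straight over cell 2 (column 322). The caddy is square in the wrist view. Lower, release, rise.

```bash
python3 -m handwheel '[[[-0.002,-0.001,0.08],[0,0,0]],[[-0.002,-0.001,0.16],[0,0,0]],[[-0.002,-0.001,0.22],[0,0,0]],[[-0.002,-0.001,0.27],[0,0,0]],[[-0.002,-0.001,0.31],[0,0,0]],[[-0.002,-0.001,0.331],[0,0,0]],[[-0.002,-0.001,0.331],[0,0,0]],[[-0.002,-0.001,0.331],[0,0,0]]]' 0 40
python3 -m handwheel '[[[0,0,0],[0,0,0]],[[0,0,0],[0,0,0]],[[0,0,0],[0,0,0]],[[0,0,0],[0,0,0]],[[0,0,-0.1],[0,0,0]],[[0,0,-0.2],[0,0,0]],[[0,0,-0.2],[0,0,0]]]' 0.5 40
python3 plan.py 509.8,264.2,232,192 509.8,264.2,124,192
```

```text
time_s: 4.7
position: [0.566, 0.0023, 0.1294]
tool_rot: [[-0.992, -0.125, 0.001], [-0.125, 0.992, -0.0], [-0.001, -0.0, -1.0]]
ft_force: [-0.5, -0.0, -1.2]
grip_width: 0.0233
gripper_force: 40.3
time_s: 5.4
position: [0.568, 0.0018, 0.2356]
tool_rot: [[-0.992, -0.125, 0.012], [-0.125, 0.992, -0.003], [-0.012, -0.004, -1.0]]
ft_force: [-0.3, 0.9, -0.0]
grip_width: 0.043
gripper_force: 0.0
now [568.    1.8 235.6] psi -172.8 J [ -12.   23.   71.    0.   85. -109.]
[[0.0497, 0.5353, 0.0044], [-0.0015, 0.0038, -0.0266]] rows>=5.4
[[0.0523, 0.5361, 0.2203], [-0.0015, 0.0038, -0.0266]] rows>=2.2
```

```bash
python3 -m handwheel '[[[0.01,0.1,0],[0,0,-0.027]],[[0.02,0.2,0],[0,0,-0.027]],[[0.03,0.3,0],[0,0,-0.027]],[[0.04,0.4,0],[0,0,-0.027]],[[0.05,0.5,0],[0,0,-0.027]],[[0.05,0.535,0],[0,0,-0.027]],[[0.05,0.535,0],[0,0,-0.027]],[[0.05,0.535,0],[0,0,-0.027]],[[0.05,0.535,0],[0,0,-0.027]],[[0.05,0.535,0],[0,0,-0.027]]]' 0.6 40
python3 - <<'E'
from h import *
im,d=get_image('top');cp=camera_params('top');P=heightmap(cp,d);z=P[...,2]
r=np.zeros_like(z,bool);r[120:300,100:450]=1
[print(b) for b in blobs(P,r&(z>.145)&(z<.165),60)]
E
python3 plan.py 509.8,264.2,124,192
```

```text
time_s: 6.4
position: [0.5079, 0.2632, 0.2288]
tool_rot: [[-0.978, -0.207, 0.0], [-0.207, 0.978, -0.0], [0.0, -0.0, -1.0]]
ft_force: [-0.4, 0.0, 0.1]
grip_width: 0.051
gripper_force: 0.0
(642.8, 255.0, 52.7, 25.9, -19.0, 153.4, np.int32(187), [169.0, 158.0])
(581.6, -69.0, 56.5, 23.7, 17.4, 158.2, np.int32(286), [320.0, 182.0])
(570.9, 2.5, 55.5, 23.9, 7.3, 158.0, np.int32(285), [286.0, 187.0])
(502.6, 257.3, 26.6, 15.4, 14.6, 152.3, np.int32(87), [167.0, 221.0])
(463.1, 357.0, 27.2, 24.3, -22.3, 152.1, np.int32(99), [121.0, 238.0])
now [507.8 263.4 228.8] psi -168.0 J [ 16.  24.  71.  -0.  85. -86.]
[[-0.0042, 0.0008, 0.2097], [-0.0, 0.0, -0.0002]] rows>=2.1
```

```bash
python3 -m handwheel '[[[-0.004,0.001,0.08],[0,0,0]],[[-0.004,0.001,0.15],[0,0,0]],[[-0.004,0.001,0.21],[0,0,0]],[[-0.004,0.001,0.21],[0,0,0]],[[-0.004,0.001,0.21],[0,0,0]]]' 0.6
python3 -m handwheel '[[[0,0,0],[0,0,0]],[[0,0,0],[0,0,0]],[[0,0,0],[0,0,0]],[[0,0,0],[0,0,0]],[[0,0,0],[0,0,0]]]' 0 40
python3 plan.py 509.8,264.2,300,192 628.9,84.1,300,187.2
```

```text
time_s: 6.95
position: [0.5099, 0.265, 0.1247]
tool_rot: [[-0.978, -0.208, 0.001], [-0.208, 0.978, 0.0], [-0.001, -0.0, -1.0]]
ft_force: [0.5, -0.1, -0.3]
grip_width: 0.051
gripper_force: 0.0
time_s: 7.45
position: [0.5102, 0.2654, 0.1256]
tool_rot: [[-0.978, -0.209, 0.004], [-0.209, 0.978, 0.001], [-0.004, -0.0, -1.0]]
ft_force: [-0.4, -0.8, 7.0]
grip_width: 0.0233
gripper_force: 39.9
now [510.2 265.4 125.6] psi -167.9 J [ 16.  30.  80.  -0.  70. -86.]
[[-0.0, -0.0023, -0.3488], [-0.0, 0.0012, 0.0003]] rows>=3.5
[[-0.1577, -0.4043, -0.3481], [0.0, 0.0012, 0.027]] rows>=4.3
```

```bash
python3 -m handwheel '[[[0,0,-0.09],[0,0,0]],[[0,0,-0.18],[0,0,0]],[[0,0,-0.27],[0,0,0]],[[0,0,-0.35],[0,0,0]],[[-0.03,-0.08,-0.35],[0,0,0.027]],[[-0.06,-0.16,-0.35],[0,0,0.027]],[[-0.094,-0.24,-0.35],[0,0,0.027]],[[-0.125,-0.32,-0.35],[0,0,0.027]],[[-0.158,-0.404,-0.35],[0,0,0.027]],[[-0.158,-0.404,-0.35],[0,0,0.027]]]' 0 40
python3 -m handwheel '[[[0,0,0],[0,0,0]],[[0,0,0],[0,0,0]],[[0,0,0],[0,0,0]]]'
python3 plan.py 628.9,84.1,131.5,187.2
```

```text
time_s: 8.45
position: [0.6308, 0.0796, 0.2979]
tool_rot: [[-0.993, -0.12, -0.0], [-0.12, 0.993, -0.001], [0.001, -0.001, -1.0]]
ft_force: [-0.6, 0.1, -0.8]
grip_width: 0.0231
gripper_force: 39.5
time_s: 8.75
position: [0.6282, 0.0854, 0.2994]
tool_rot: [[-0.992, -0.127, 0.001], [-0.127, 0.992, 0.0], [-0.001, 0.0, -1.0]]
ft_force: [0.1, 0.2, -1.2]
grip_width: 0.0235
gripper_force: 39.5
now [628.2  85.4 299.4] psi -172.7 J [  -3.   29.   52.    0.  100. -100.]
[[-0.0008, -0.0028, 0.3359], [0.0, 0.0002, 0.0005]] rows>=3.4
```

```bash
python3 -m handwheel '[[[-0.001,-0.002,0.08],[0,0,0]],[[-0.001,-0.002,0.16],[0,0,0]],[[-0.001,-0.002,0.22],[0,0,0]],[[-0.001,-0.002,0.27],[0,0,0]],[[-0.001,-0.002,0.31],[0,0,0]],[[-0.001,-0.002,0.335],[0,0,0]],[[-0.001,-0.002,0.335],[0,0,0]],[[-0.001,-0.002,0.335],[0,0,0]]]' 0 40
python3 -m handwheel '[[[0,0,0],[0,0,0]],[[0,0,0],[0,0,0]],[[0,0,0],[0,0,0]],[[0,0,0],[0,0,0]],[[0,0,-0.1],[0,0,0]],[[0,0,-0.2],[0,0,0]],[[0,0,-0.2],[0,0,0]],[[0,0,-0.2],[0,0,0]],[[0,0,-0.2],[0,0,0]]]' 0.5 40
python3 plan.py 539.1,369.5,232,154.4
```

```text
time_s: 9.55
position: [0.6294, 0.0839, 0.1319]
tool_rot: [[-0.992, -0.126, 0.001], [-0.126, 0.992, 0.0], [-0.001, -0.0, -1.0]]
ft_force: [0.0, -0.1, -0.6]
grip_width: 0.0236
gripper_force: 40.0
time_s: 10.45
position: [0.6288, 0.0833, 0.2299]
tool_rot: [[-0.992, -0.125, -0.003], [-0.125, 0.992, 0.0], [0.003, 0.0, -1.0]]
ft_force: [-1.0, 0.8, -0.6]
grip_width: 0.0427
gripper_force: 0.0
now [628.8  83.3 229.9] psi -172.8 J [  -3.   31.   60.    0.   90. -100.]
[[0.1064, 0.5903, -0.0037], [-0.0001, -0.0008, 0.1822]] rows>=6.0
```

```bash
python3 -m handwheel '[[[0.015,0.09,0],[0,0,0.03]],[[0.034,0.19,0],[0,0,0.07]],[[0.05,0.28,0],[0,0,0.11]],[[0.07,0.37,0],[0,0,0.15]],[[0.085,0.46,0],[0,0,0.182]],[[0.1,0.55,0],[0,0,0.182]],[[0.106,0.59,0],[0,0,0.182]],[[0.106,0.59,0],[0,0,0.182]],[[0.106,0.59,0],[0,0,0.182]],[[0.106,0.59,0],[0,0,0.182]]]' 0.6 40
python3 -m handwheel '[[[0,0,0],[0,0,0]],[[0,0,0],[0,0,0]]]'
python3 plan.py 539.1,369.5,124,154.4
```

```text
time_s: 11.45
position: [0.5403, 0.3682, 0.2306]
tool_rot: [[-0.901, 0.433, -0.001], [0.433, 0.901, -0.001], [0.001, -0.001, -1.0]]
ft_force: [0.1, 0.0, -0.3]
grip_width: 0.051
gripper_force: 0.0
time_s: 11.65
position: [0.5403, 0.3685, 0.2313]
tool_rot: [[-0.902, 0.433, -0.0], [0.433, 0.902, -0.0], [0.0, -0.0, -1.0]]
ft_force: [1.1, -0.2, -0.2]
grip_width: 0.0514
gripper_force: 0.0
now [540.3 368.5 231.3] psi 154.4 J [ 24.  33.  56.  -0.  92. -40.]
[[0.0029, 0.0008, 0.2146], [-0.0001, -0.0, -0.0002]] rows>=2.1
```

```bash
python3 -m handwheel '[[[0.003,0.001,0.08],[0,0,0]],[[0.003,0.001,0.15],[0,0,0]],[[0.003,0.001,0.214],[0,0,0]],[[0.003,0.001,0.214],[0,0,0]],[[0.003,0.001,0.214],[0,0,0]]]' 0.6
python3 -m handwheel '[[[0,0,0],[0,0,0]],[[0,0,0],[0,0,0]],[[0,0,0],[0,0,0]],[[0,0,0],[0,0,0]],[[0,0,0],[0,0,0]]]' 0 40
python3 plan.py 539.1,369.5,300,154.4 / 647.1,-60.7,300,187.2
```

```text
time_s: 12.15
position: [0.5392, 0.3704, 0.1253]
tool_rot: [[-0.902, 0.432, 0.001], [0.432, 0.902, 0.0], [-0.0, 0.0, -1.0]]
ft_force: [0.4, -0.3, 0.4]
grip_width: 0.0511
gripper_force: 0.0
time_s: 12.65
position: [0.5395, 0.3709, 0.1264]
tool_rot: [[-0.902, 0.431, 0.004], [0.431, 0.902, 0.002], [-0.003, 0.003, -1.0]]
ft_force: [1.0, 0.2, 6.4]
grip_width: 0.0235
gripper_force: 40.4
now [539.5 370.9 126.4] psi 154.4 J [ 24.  37.  65.  -0.  77. -40.]
[[-0.0013, -0.0018, -0.3471], [0.001, 0.0008, 0.0002]] rows>=3.5
--
[[-0.5666, -0.6826, 0.0], [0.0, 0.0, -0.1822]] rows>=8.9
```

```bash
python3 -m handwheel '[[[0,0,-0.09],[0,0,0]],[[0,0,-0.18],[0,0,0]],[[0,0,-0.27],[0,0,0]],[[0,0,-0.36],[0,0,0]],[[0,0,-0.36],[0,0,0]]]' 0 40
python3 -m handwheel '[[[-0.06,-0.07,0],[0,0,-0.02]],[[-0.12,-0.14,0],[0,0,-0.04]],[[-0.18,-0.21,0],[0,0,-0.06]],[[-0.24,-0.28,0],[0,0,-0.08]],[[-0.3,-0.35,0],[0,0,-0.1]],[[-0.36,-0.43,0],[0,0,-0.12]],[[-0.42,-0.5,0],[0,0,-0.14]],[[-0.48,-0.57,0],[0,0,-0.16]],[[-0.53,-0.64,0],[0,0,-0.182]],[[-0.566,-0.682,0],[0,0,-0.182]]]'
python3 -m handwheel '[[[0,0,0],[0,0,0]],[[0,0,0],[0,0,0]],[[0,0,0],[0,0,0]],[[0,0,0],[0,0,0]]]'
python3 plan.py 647.1,-60.7,132,187.2
```

```text
time_s: 13.15
position: [0.5396, 0.371, 0.3121]
tool_rot: [[-0.902, 0.431, 0.012], [0.431, 0.902, 0.005], [-0.009, 0.01, -1.0]]
ft_force: [0.6, 0.1, -0.3]
grip_width: 0.0232
gripper_force: 39.7
time_s: 14.15
position: [0.6468, -0.0623, 0.3038]
tool_rot: [[-0.992, -0.125, -0.001], [-0.125, 0.992, -0.0], [0.001, -0.0, -1.0]]
ft_force: [0.6, 0.3, -1.1]
grip_width: 0.0237
gripper_force: 39.8
time_s: 14.55
position: [0.6467, -0.0579, 0.3046]
tool_rot: [[-0.992, -0.127, 0.0], [-0.127, 0.992, 0.0], [-0.0, 0.0, -1.0]]
ft_force: [0.4, 0.8, -0.8]
grip_width: 0.0234
gripper_force: 39.8
now [646.7 -57.9 304.6] psi -172.7 J [ -16.   31.   48.    0.  102. -113.]
[[-0.0001, -0.0056, 0.3452], [0.0, 0.0001, 0.0005]] rows>=3.5
```

Next spare after this one: S3 at (443.5,362.8), yaw −15.6 → psi 164.4.

```bash
python3 -m handwheel '[[[0,-0.0055,0.08],[0,0,0]],[[0,-0.0055,0.16],[0,0,0]],[[0,-0.0055,0.22],[0,0,0]],[[0,-0.0055,0.28],[0,0,0]],[[0,-0.0055,0.32],[0,0,0]],[[0,-0.0055,0.345],[0,0,0]],[[0,-0.0055,0.345],[0,0,0]],[[0,-0.0055,0.345],[0,0,0]]]' 0 40
python3 -m handwheel '[[[0,0,0],[0,0,0]],[[0,0,0],[0,0,0]],[[0,0,0],[0,0,0]],[[0,0,0],[0,0,0]],[[0,0,-0.1],[0,0,0]],[[0,0,-0.2],[0,0,0]],[[0,0,-0.2],[0,0,0]],[[0,0,-0.2],[0,0,0]],[[0,0,-0.2],[0,0,0]]]' 0.5 40
python3 plan.py 443.5,362.8,232,164.4
```

```text
time_s: 15.35
position: [0.6474, -0.0615, 0.1325]
tool_rot: [[-0.992, -0.126, 0.001], [-0.126, 0.992, -0.0], [-0.001, -0.0, -1.0]]
ft_force: [1.1, 0.3, -0.6]
grip_width: 0.0234
gripper_force: 41.1
time_s: 16.25
position: [0.6467, -0.0619, 0.2303]
tool_rot: [[-0.992, -0.125, -0.003], [-0.125, 0.992, 0.001], [0.002, 0.001, -1.0]]
ft_force: [1.1, -0.7, -0.4]
grip_width: 0.0428
gripper_force: 0.0
now [646.7 -61.9 230.3] psi -172.8 J [ -16.   32.   57.   -0.   91. -113.]
[[0.2968, 0.8936, -0.0017], [0.0002, -0.0008, 0.1266]] rows>=9.4
```

```bash
python3 -m handwheel '[[[0.297,0.893,0],[0,0,0.127]],[[0.297,0.893,0],[0,0,0.127]],[[0.297,0.893,0],[0,0,0.127]],[[0.297,0.893,0],[0,0,0.127]],[[0.297,0.893,0],[0,0,0.127]],[[0.297,0.893,0],[0,0,0.127]],[[0.297,0.893,0],[0,0,0.127]],[[0.297,0.893,0],[0,0,0.127]],[[0.297,0.893,0],[0,0,0.127]],[[0.297,0.893,0],[0,0,0.127]]]' 0.6 40
python3 -m handwheel '[[[0,0,0],[0,0,0]],[[0,0,0],[0,0,0]],[[0,0,0],[0,0,0]],[[0,0,0],[0,0,0]]]'
python3 plan.py 443.5,362.8,124,164.4
```

```text
time_s: 17.25
position: [0.4412, 0.3653, 0.2302]
tool_rot: [[-0.964, 0.267, -0.003], [0.267, 0.964, -0.001], [0.003, -0.002, -1.0]]
ft_force: [0.2, 0.2, -0.2]
grip_width: 0.0515
gripper_force: 0.0
time_s: 17.65
position: [0.4445, 0.3613, 0.2315]
tool_rot: [[-0.962, 0.272, -0.001], [0.272, 0.962, -0.0], [0.0, -0.001, -1.0]]
ft_force: [-0.5, 0.3, -0.9]
grip_width: 0.0511
gripper_force: 0.0
now [444.5 361.3 231.5] psi 164.2 J [ 27.  24.  71.  -0.  85. -47.]
[[0.0027, 0.0024, 0.215], [-0.0002, -0.0001, -0.0009]] rows>=2.2
```

```bash
python3 -m handwheel '[[[0.003,0.002,0.08],[0,0,0]],[[0.003,0.002,0.15],[0,0,0]],[[0.003,0.002,0.215],[0,0,0]],[[0.003,0.002,0.215],[0,0,0]],[[0.003,0.002,0.215],[0,0,0]]]' 0.6
python3 -m handwheel '[[[0,0,0],[0,0,0]],[[0,0,0],[0,0,0]],[[0,0,0],[0,0,0]],[[0,0,0],[0,0,0]],[[0,0,0],[0,0,0]]]' 0 40
python3 plan.py 443.5,362.8,306,164.4 / 638,11.7,306,187.2
```

```text
time_s: 18.15
position: [0.4435, 0.3635, 0.1251]
tool_rot: [[-0.963, 0.271, 0.0], [0.271, 0.963, 0.0], [-0.0, 0.0, -1.0]]
ft_force: [0.9, 1.0, 0.5]
grip_width: 0.0519
gripper_force: 0.0
time_s: 18.65
position: [0.4437, 0.3641, 0.1262]
tool_rot: [[-0.963, 0.27, 0.004], [0.27, 0.963, 0.002], [-0.003, 0.003, -1.0]]
ft_force: [-0.1, -0.1, 6.6]
grip_width: 0.0236
gripper_force: 40.0
now [443.7 364.1 126.2] psi 164.3 J [ 28.  29.  80.  -0.  70. -47.]
[[-0.0015, -0.0018, -0.3595], [0.0008, 0.001, -0.0004]] rows>=3.6
--
[[-0.5635, -0.5717, 0.0], [0.0, 0.0, -0.1267]] rows>=8.0
```

```bash
python3 -m handwheel '[[[0,0,-0.09],[0,0,0]],[[0,0,-0.18],[0,0,0]],[[0,0,-0.27],[0,0,0]],[[0,0,-0.36],[0,0,0]],[[0,0,-0.36],[0,0,0]]]' 0 40
python3 -m handwheel '[[[-0.07,-0.07,0],[0,0,-0.015]],[[-0.14,-0.14,0],[0,0,-0.03]],[[-0.21,-0.21,0],[0,0,-0.05]],[[-0.28,-0.28,0],[0,0,-0.07]],[[-0.35,-0.355,0],[0,0,-0.09]],[[-0.42,-0.425,0],[0,0,-0.11]],[[-0.48,-0.487,0],[0,0,-0.127]],[[-0.53,-0.538,0],[0,0,-0.127]],[[-0.563,-0.572,0],[0,0,-0.127]],[[-0.563,-0.572,0],[0,0,-0.127]]]'
python3 -m handwheel '[[[0,0,0],[0,0,0]],[[0,0,0],[0,0,0]],[[0,0,0],[0,0,0]],[[0,0,0],[0,0,0]]]'
python3 plan.py 638,11.7,132,187.2
```

```text
time_s: 19.15
position: [0.4438, 0.3645, 0.3115]
tool_rot: [[-0.963, 0.27, 0.011], [0.27, 0.963, 0.006], [-0.009, 0.009, -1.0]]
ft_force: [-0.8, 0.6, -0.5]
grip_width: 0.0239
gripper_force: 39.3
time_s: 20.15
position: [0.6374, 0.0095, 0.303]
tool_rot: [[-0.993, -0.122, -0.001], [-0.122, 0.993, -0.0], [0.001, -0.0, -1.0]]
ft_force: [0.1, 0.8, -1.0]
grip_width: 0.0232
gripper_force: 40.6
time_s: 20.55
position: [0.6363, 0.0133, 0.3046]
tool_rot: [[-0.992, -0.126, 0.0], [-0.126, 0.992, -0.0], [-0.0, -0.0, -1.0]]
ft_force: [-0.2, -0.5, 0.2]
grip_width: 0.0235
gripper_force: 40.6
now [636.3  13.3 304.6] psi -172.7 J [  -9.   29.   50.    0.  101. -107.]
[[-0.0029, -0.0035, 0.3453], [-0.0, 0.0001, 0.0003]] rows>=3.5
```

Last spare: S5 at (410,261.1), yaw −30.3 → psi 149.7.

```bash
python3 -m handwheel '[[[-0.003,-0.0035,0.08],[0,0,0]],[[-0.003,-0.0035,0.16],[0,0,0]],[[-0.003,-0.0035,0.22],[0,0,0]],[[-0.003,-0.0035,0.28],[0,0,0]],[[-0.003,-0.0035,0.32],[0,0,0]],[[-0.003,-0.0035,0.345],[0,0,0]],[[-0.003,-0.0035,0.345],[0,0,0]],[[-0.003,-0.0035,0.345],[0,0,0]]]' 0 40
python3 -m handwheel '[[[0,0,0],[0,0,0]],[[0,0,0],[0,0,0]],[[0,0,0],[0,0,0]],[[0,0,0],[0,0,0]],[[0,0,-0.1],[0,0,0]],[[0,0,-0.2],[0,0,0]],[[0,0,-0.2],[0,0,0]],[[0,0,-0.2],[0,0,0]],[[0,0,-0.2],[0,0,0]]]' 0.5 40
python3 plan.py 410,261.1,232,149.7
```

```text
time_s: 21.35
position: [0.6385, 0.0111, 0.1324]
tool_rot: [[-0.992, -0.126, 0.001], [-0.126, 0.992, -0.0], [-0.001, -0.0, -1.0]]
ft_force: [0.5, 0.3, -0.5]
grip_width: 0.0238
gripper_force: 41.4
time_s: 22.25
position: [0.6378, 0.0109, 0.2304]
tool_rot: [[-0.992, -0.125, -0.003], [-0.125, 0.992, 0.0], [0.003, 0.001, -1.0]]
ft_force: [0.0, -0.5, -1.3]
grip_width: 0.0428
gripper_force: 0.0
now [637.8  10.9 230.4] psi -172.8 J [ -10.   31.   59.   -0.   90. -107.]
[[0.3893, 0.5535, -0.0019], [-0.0, -0.0008, 0.2083]] rows>=6.8
```

```bash
python3 -m handwheel '[[[0.389,0.553,0],[0,0,0.208]],[[0.389,0.553,0],[0,0,0.208]],[[0.389,0.553,0],[0,0,0.208]],[[0.389,0.553,0],[0,0,0.208]],[[0.389,0.553,0],[0,0,0.208]],[[0.389,0.553,0],[0,0,0.208]],[[0.389,0.553,0],[0,0,0.208]],[[0.389,0.553,0],[0,0,0.208]],[[0.389,0.553,0],[0,0,0.208]],[[0.389,0.553,0],[0,0,0.208]]]' 0.6 40
python3 -m handwheel '[[[0,0,0],[0,0,0]],[[0,0,0],[0,0,0]]]'
python3 plan.py 410,261.1,124,149.7
```

```text
time_s: 23.25
position: [0.4112, 0.2602, 0.2311]
tool_rot: [[-0.863, 0.504, -0.001], [0.504, 0.863, -0.001], [0.001, -0.001, -1.0]]
ft_force: [-0.2, -0.4, -0.1]
grip_width: 0.0511
gripper_force: 0.0
time_s: 23.45
position: [0.4113, 0.2601, 0.2315]
tool_rot: [[-0.863, 0.505, -0.0], [0.505, 0.863, -0.0], [0.0, -0.0, -1.0]]
ft_force: [-0.3, 0.2, -0.6]
grip_width: 0.0511
gripper_force: 0.0
now [411.3 260.1 231.5] psi 149.7 J [ 18.  15.  84.  -0.  81. -41.]
[[0.0031, 0.0005, 0.215], [-0.0001, -0.0001, -0.0002]] rows>=2.2
```

```bash
python3 -m handwheel '[[[0.003,0,0.08],[0,0,0]],[[0.003,0,0.15],[0,0,0]],[[0.003,0,0.215],[0,0,0]],[[0.003,0,0.215],[0,0,0]],[[0.003,0,0.215],[0,0,0]]]' 0.6
python3 -m handwheel '[[[0,0,0],[0,0,0]],[[0,0,0],[0,0,0]],[[0,0,0],[0,0,0]],[[0,0,0],[0,0,0]],[[0,0,0],[0,0,0]]]' 0 40
python3 plan.py 410,261.1,306,149.7 / 556.5,74.9,306,187.2
```

```text
time_s: 23.95
position: [0.41, 0.2614, 0.125]
tool_rot: [[-0.864, 0.504, 0.0], [0.504, 0.864, 0.0], [-0.0, 0.0, -1.0]]
ft_force: [0.5, -0.8, 0.5]
grip_width: 0.0514
gripper_force: 0.0
time_s: 24.45
position: [0.4103, 0.2619, 0.126]
tool_rot: [[-0.864, 0.504, 0.004], [0.504, 0.864, 0.001], [-0.002, 0.003, -1.0]]
ft_force: [-0.2, -0.6, 6.7]
grip_width: 0.0235
gripper_force: 40.2
now [410.3 261.9 126. ] psi 149.8 J [ 19.  22.  94.  -0.  64. -41.]
[[-0.0012, -0.0007, -0.3601], [0.0009, 0.0008, 0.0003]] rows>=3.6
--
[[-0.4409, -0.1737, 0.0], [0.0, 0.0, -0.2083]] rows>=4.7
```

```bash
python3 -m handwheel '[[[0,0,-0.09],[0,0,0]],[[0,0,-0.18],[0,0,0]],[[0,0,-0.27],[0,0,0]],[[0,0,-0.36],[0,0,0]],[[0,0,-0.36],[0,0,0]]]' 0 40
python3 -m handwheel '[[[-0.06,-0.023,0],[0,0,-0.03]],[[-0.12,-0.047,0],[0,0,-0.06]],[[-0.18,-0.071,0],[0,0,-0.09]],[[-0.24,-0.095,0],[0,0,-0.12]],[[-0.3,-0.118,0],[0,0,-0.15]],[[-0.36,-0.142,0],[0,0,-0.18]],[[-0.41,-0.162,0],[0,0,-0.208]],[[-0.441,-0.174,0],[0,0,-0.208]],[[-0.441,-0.174,0],[0,0,-0.208]],[[-0.441,-0.174,0],[0,0,-0.208]]]'
python3 -m handwheel '[[[0,0,0],[0,0,0]],[[0,0,0],[0,0,0]],[[0,0,0],[0,0,0]],[[0,0,0],[0,0,0]]]'
python3 plan.py 556.5,74.9,132,187.2
```

```text
time_s: 24.95
position: [0.4107, 0.2621, 0.3107]
tool_rot: [[-0.864, 0.503, 0.012], [0.503, 0.864, 0.004], [-0.008, 0.009, -1.0]]
ft_force: [0.2, 0.3, -0.9]
grip_width: 0.0229
gripper_force: 39.9
time_s: 25.95
position: [0.5556, 0.0758, 0.3042]
tool_rot: [[-0.992, -0.124, -0.001], [-0.124, 0.992, 0.0], [0.0, 0.0, -1.0]]
ft_force: [-0.3, 0.1, -0.4]
grip_width: 0.0235
gripper_force: 39.9
time_s: 26.35
position: [0.5559, 0.0757, 0.3045]
tool_rot: [[-0.992, -0.126, 0.0], [-0.126, 0.992, -0.0], [-0.0, -0.0, -1.0]]
ft_force: [1.1, 0.2, -1.4]
grip_width: 0.0234
gripper_force: 39.9
now [555.9  75.7 304.5] psi -172.8 J [  -4.   21.   64.   -0.   95. -102.]
[[-0.001, -0.0017, 0.345], [-0.0, 0.0001, 0.0001]] rows>=3.4
```

```bash
python3 -m handwheel '[[[-0.001,-0.002,0.08],[0,0,0]],[[-0.001,-0.002,0.16],[0,0,0]],[[-0.001,-0.002,0.22],[0,0,0]],[[-0.001,-0.002,0.28],[0,0,0]],[[-0.001,-0.002,0.32],[0,0,0]],[[-0.001,-0.002,0.345],[0,0,0]],[[-0.001,-0.002,0.345],[0,0,0]],[[-0.001,-0.002,0.345],[0,0,0]]]' 0 40
python3 -m handwheel '[[[0,0,0],[0,0,0]],[[0,0,0],[0,0,0]],[[0,0,0],[0,0,0]],[[0,0,0],[0,0,0]],[[0,0,-0.1],[0,0,0]],[[0,0,-0.2],[0,0,0]],[[0,0,-0.3],[0,0,0]],[[0,0,-0.3],[0,0,0]],[[0,0,-0.3],[0,0,0]]]' 0.5 40
python3 plan.py 400,-150,300,168
```

```text
time_s: 27.15
position: [0.5567, 0.0745, 0.1319]
tool_rot: [[-0.992, -0.125, 0.0], [-0.125, 0.992, 0.0], [-0.0, -0.0, -1.0]]
ft_force: [-0.5, 0.4, -0.7]
grip_width: 0.0235
gripper_force: 41.3
time_s: 28.05
position: [0.5567, 0.0744, 0.2825]
tool_rot: [[-0.992, -0.125, 0.002], [-0.125, 0.992, -0.0], [-0.002, -0.0, -1.0]]
ft_force: [0.3, 0.3, -0.6]
grip_width: 0.0427
gripper_force: 0.0
now [556.7  74.4 282.5] psi -172.8 J [  -4.   21.   67.    0.   92. -102.]
[[0.3672, -0.406, -0.0356], [-0.0, 0.0006, 0.1066]] rows>=5.5
```

```bash
python3 -m handwheel '[[[0.367,-0.406,-0.036],[0,0,0.107]],[[0.367,-0.406,-0.036],[0,0,0.107]],[[0.367,-0.406,-0.036],[0,0,0.107]],[[0.367,-0.406,-0.036],[0,0,0.107]],[[0.367,-0.406,-0.036],[0,0,0.107]],[[0.367,-0.406,-0.036],[0,0,0.107]],[[0.367,-0.406,-0.036],[0,0,0.107]],[[0.367,-0.406,-0.036],[0,0,0.107]],[[0.367,-0.406,-0.036],[0,0,0.107]],[[0.367,-0.406,-0.036],[0,0,0.107]]]' 1.0 40
python3 - <<'E'
from h import *
im,d=get_image('top');cp=camera_params('top');np.savez('top3.npz',im=im,d=d,**cp);save('top3',cv2.resize(im[60:360,80:480],None,fx=2,fy=2))
P=heightmap(cp,d);z=P[...,2];r=np.zeros_like(z,bool);r[120:300,100:450]=1
[print(b) for b in blobs(P,r&(z>.145)&(z<.17),60)]
im,d=get_image('wrist');cp=camera_params('wrist');np.savez('w3.npz',im=im,d=d,**cp);save('w3',im)
E
```

```text
time_s: 29.05
position: [0.4004, -0.1491, 0.2994]
tool_rot: [[-0.978, 0.207, -0.001], [0.207, 0.978, 0.001], [0.001, 0.001, -1.0]]
ft_force: [-1.0, 0.7, 0.1]
grip_width: 0.0851
gripper_force: 0.0
(654.5, -60.8, 56.8, 24.0, 7.0, 158.0, np.int32(282), [316.0, 149.0])
(645.1, 11.5, 57.2, 24.0, 7.6, 157.8, np.int32(285), [282.0, 153.0])
(642.3, 253.7, 53.2, 25.2, -26.1, 153.9, np.int32(189), [169.0, 158.0])
(635.4, 84.7, 56.4, 24.3, 7.0, 158.0, np.int32(291), [248.0, 158.0])
(581.5, -69.0, 55.6, 23.8, 17.9, 157.9, np.int32(288), [320.0, 182.0])
(571.3, 2.6, 55.4, 23.9, 7.3, 158.0, np.int32(287), [286.0, 187.0])
(562.4, 75.6, 56.6, 24.4, 6.9, 157.9, np.int32(293), [252.0, 192.0])
```

View pics/top3.png

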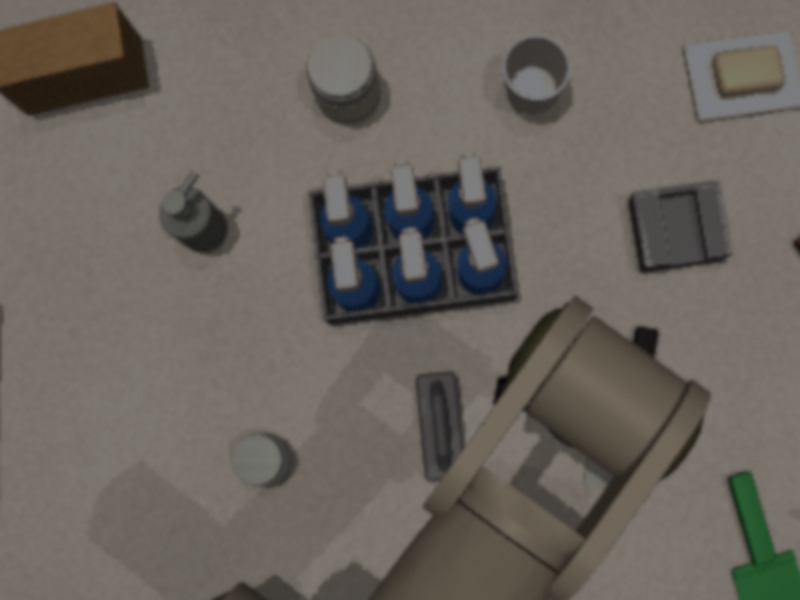

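View pics/w3.png

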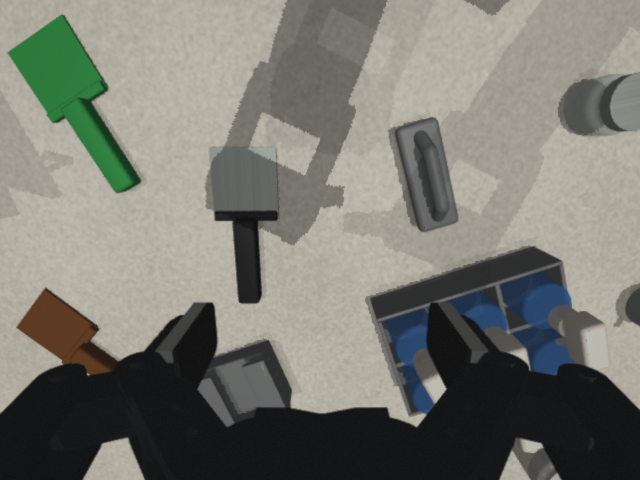

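All six cells hold an upright bottle (heads along +x) and the dispenser and jar are unmoved. In the wrist view the scraper handle runs (245,215)-(250,300) and the blade (209..278,147..212). Measure the scraper and holder more closely.

```bash
python3 - <<'E'
from h import *
W=np.load('w3.npz');im=W['im']
m=np.zeros((480,640),np.uint8);m[200:310,195:290]=(im[200:310,195:290].max(2)<50)
m=cv2.morphologyEx(m,cv2.MORPH_OPEN,np.ones((3,3)))
for r in range(206,308,8):
    c=np.where(m[r])[0]; print(r,c.min() if len(c) else '',c.max() if len(c) else '', len(c))
def rect(cp,m,z):
    v,u=np.where(m);p=cast(cp,np.c_[u,v],z)*1000
    (cx,cy),(w,h),a=cv2.minAreaRect(p[:,:2].astype(np.float32))
    if w<h:w,h,a=h,w,a-90
    return np.round([cx,cy,w,h,a],1)
mh=m.copy();mh[:228]=0;print('handle',rect(W,mh,.024))
g=im.astype(int);b=np.zeros((480,640),np.uint8)
s=g[135:212,200:285];b[135:212,200:285]=((s[...,2]-s[...,0])>-4)
b=cv2.morphologyEx(b,cv2.MORPH_OPEN,np.ones((5,5)));
n,l,st,_=cv2.connectedComponentsWithStats(b);k=1+st[1:,4].argmax();print('blade',st[k],rect(W,l==k,.004))
print('corner blade',(cast(W,[(209,147),(277,148),(278,212),(214,212)],.004)*1000).round(1))
T=np.load('top3.npz');P=heightmap(T,T['d']);z=P[...,2]
mm=np.zeros((480,640),np.uint8);mm[140:200,385:450]=((z>.042)&(z<.065))[140:200,385:450]
print('holder',rect(T,cv2.morphologyEx(mm,cv2.MORPH_OPEN,np.ones((3,3))),.052))
c=im[130:315,190:300];save('w3c',cv2.resize(c,None,fx=3,fy=3))
E
```

```text
206   0
214 215 276 62
222 234 257 24
230 234 257 24
238 235 257 23
246 235 258 24
254 236 258 23
262 236 258 23
270 237 259 23
278 238 259 22
286 238 260 23
294 239 260 22
302 242 255 14
handle [ 469.2 -266.1  129.    61.5  -36.4]
blade [ 211  148   67   64 3974] [ 356.7 -236.9   79.3   76.2   77.9]
corner blade [[ 310.  -267.6    4. ]
 [ 328.2 -188.5    4. ]
 [ 403.5 -205.9    4. ]
 [ 386.8 -284.2    4. ]]
holder [ 624.3 -305.7  108.    91.4  -81.8]
```

View pics/w3c.png

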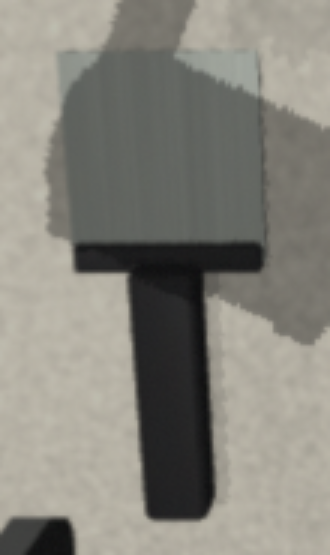

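```bash
python3 - <<'E'
from h import *
W=np.load('w3.npz')
print((cast(W,[(245.5,222),(246.5,246),(248,270),(249.5,294),(250,301)],.024)*1000).round(1))
E
python3 plan.py 426.4,-252.1,120,167.4 426.4,-252.1,5,167.4
```

```text
[[ 404.  -243.8   24. ]
 [ 433.2 -250.6   24. ]
 [ 463.8 -257.    24. ]
 [ 495.5 -263.7   24. ]
 [ 505.1 -265.7   24. ]]
now [ 400.4 -149.4  299.6] psi 168.0 J [ -36.    7.   84.    0.   89. -114.]
[[-0.0938, -0.1903, 0.359], [0.0001, -0.0002, 0.0034]] rows>=4.2
[[-0.0939, -0.1904, 0.589], [0.0001, -0.0002, 0.0034]] rows>=2.3
```

```bash
python3 -m handwheel '[[[-0.094,-0.189,0.36],[0,0,0.003]],[[-0.094,-0.189,0.36],[0,0,0.003]],[[-0.094,-0.189,0.36],[0,0,0.003]],[[-0.094,-0.189,0.36],[0,0,0.003]],[[-0.094,-0.189,0.36],[0,0,0.003]],[[-0.094,-0.189,0.36],[0,0,0.003]],[[-0.094,-0.189,0.36],[0,0,0.003]]]' 0.65 60
python3 - <<'E'
from h import *
im,d=get_image('wrist');cp=camera_params('wrist');np.savez('w4.npz',im=im,d=d,**cp);save('w4',im)
E
python3 plan.py 426.4,-251.3,5,167.5
```

```text
time_s: 29.85
position: [0.4268, -0.2518, 0.1214]
tool_rot: [[-0.976, 0.217, 0.002], [0.217, 0.976, -0.001], [-0.002, -0.001, -1.0]]
ft_force: [0.0, 0.1, 0.7]
grip_width: 0.0553
gripper_force: 0.0
now [ 426.9 -251.8  121.8] psi 167.5 J [ -44.   23.   93.    0.   64. -122.]
[[0.0018, 0.0011, 0.2335], [-0.0005, 0.0009, -0.0003]] rows>=2.3
```

View pics/w4.png

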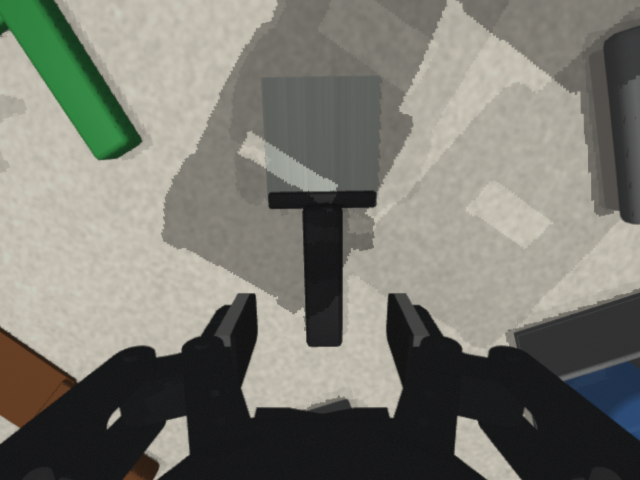

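The handle (columns 305-342) is centred between the fingers (250/395) and parallel to them. Descend and grip.

```bash
python3 -m handwheel '[[[0.001,0.001,0.08],[0,0,0]],[[0.001,0.001,0.15],[0,0,0]],[[0.001,0.001,0.2],[0,0,0]],[[0.001,0.001,0.225],[0,0,0]],[[0.001,0.001,0.233],[0,0,0]],[[0.001,0.001,0.233],[0,0,0]],[[0.001,0.001,0.233],[0,0,0]]]' 0.65 60
python3 -m handwheel '[[[0,0,0],[0,0,0]],[[0,0,0],[0,0,0]],[[0,0,0],[0,0,0]],[[0,0,0],[0,0,0]],[[0,0,0],[0,0,0]],[[0,0,0],[0,0,0]]]' 0 80
python3 plan.py 426.4,-251.3,150,167.5
```

```text
time_s: 30.6
position: [0.4265, -0.2519, 0.0047]
tool_rot: [[-0.976, 0.218, 0.002], [0.218, 0.976, -0.002], [-0.002, -0.001, -1.0]]
ft_force: [0.7, -0.9, 0.3]
grip_width: 0.0557
gripper_force: 0.0
time_s: 31.2
position: [0.4262, -0.2519, 0.0044]
tool_rot: [[-0.976, 0.218, 0.001], [0.218, 0.976, -0.001], [-0.001, -0.001, -1.0]]
ft_force: [-1.8, 1.5, 8.7]
grip_width: 0.0262
gripper_force: 80.0
now [ 426.2 -251.9    4.4] psi 167.4 J [ -44.   34.  100.   -0.   46. -122.]
[[-0.0006, 0.001, -0.2912], [-0.0003, 0.0004, -0.0005]] rows>=2.9
```

```bash
python3 -m handwheel '[[[0,0,-0.03],[0,0,0]],[[0,0,-0.08],[0,0,0]],[[0,0,-0.15],[0,0,0]],[[0,0,-0.22],[0,0,0]],[[0,0,-0.29],[0,0,0]],[[0,0,-0.29],[0,0,0]],[[0,0,-0.29],[0,0,0]]]' 0 80
python3 - <<'E'
from h import *
im,d=get_image('wrist');cp=camera_params('wrist');np.savez('w5.npz',im=im,d=d,**cp);save('w5',im)
E
python3 plan.py 448.6,-331.7,150,90 / 448.6,-331.7,150,8.3
```

```text
time_s: 31.9
position: [0.4258, -0.2515, 0.1485]
tool_rot: [[-0.976, 0.218, 0.001], [0.218, 0.976, -0.001], [-0.001, -0.0, -1.0]]
ft_force: [-0.5, 0.7, -2.4]
grip_width: 0.0267
gripper_force: 79.2
now [ 425.4 -251.2  147.6] psi 167.4 J [ -44.   21.   91.    0.   68. -122.]
[[-0.0804, -0.147, -0.005], [-0.0, -0.0005, 0.43]] rows>=9.0
--
[[0.0, 0.0, 0.0], [0.0, 0.0, 0.4539]] rows>=9.5
```

View pics/w5.png

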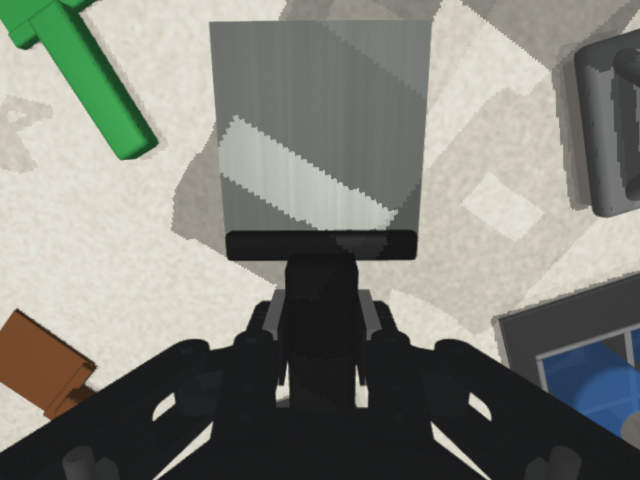

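The blade is held level and straight ahead: front edge (210..432, row 21), ferrule at row 245. I'll check its in-hand pose from the known 80 mm width.

```bash
python3 - <<'E'
from h import *
W=np.load('w5.npz');im=W['im'].astype(int)
s=observe();p0=np.array(s['position']);R0=np.array(s['tool_rot'])
def z80(a,b):
    zs=np.linspace(.05,.25,2001);w=[np.linalg.norm(np.diff(cast(W,[a,b],z),axis=0)) for z in zs];z=zs[np.argmin(abs(np.array(w)-.08))]
    P=cast(W,[a,b],z); m=P.mean(0); print('z',z.round(4),'mid in tool',(R0.T@(m-p0)*1000).round(1),'edge dir in tool',(R0.T@(P[1]-P[0])*1000).round(1))
z80((210,22),(432,20))
g=im.sum(2)
for r in (40,60,100,200):
    d=np.abs(np.diff(cv2.GaussianBlur(W['im'],(3,3),0)[r].astype(int).sum(1))); print(r,[(i,d[i]) for i in np.where(d>45)[0] if 195<i<445])
z80((221.5,180),(421,180))
E
```

```text
z 0.147 mid in tool [111.1  -0.7   0.7] edge dir in tool [ 0.6 80.   0.1]
40 [(np.int64(208), np.int64(70)), (np.int64(209), np.int64(109)), (np.int64(210), np.int64(84)), (np.int64(429), np.int64(68)), (np.int64(430), np.int64(92)), (np.int64(431), np.int64(59))]
60 [(np.int64(210), np.int64(93)), (np.int64(211), np.int64(106)), (np.int64(212), np.int64(53)), (np.int64(428), np.int64(78)), (np.int64(429), np.int64(99)), (np.int64(430), np.int64(46))]
100 [(np.int64(213), np.int64(93)), (np.int64(214), np.int64(110)), (np.int64(215), np.int64(52)), (np.int64(425), np.int64(62)), (np.int64(426), np.int64(111)), (np.int64(427), np.int64(70))]
200 [(np.int64(265), np.int64(78)), (np.int64(266), np.int64(46)), (np.int64(375), np.int64(87)), (np.int64(376), np.int64(64)), (np.int64(418), np.int64(50)), (np.int64(419), np.int64(109)), (np.int64(420), np.int64(105))]
z 0.1467 mid in tool [54.2 -0.6  1. ] edge dir in tool [-0.  80.   0.1]
```

```bash
python3 -m handwheel '[[[-0.02,-0.03,0],[0,0,0.04]],[[-0.03,-0.05,0],[0,0,0.085]],[[-0.05,-0.09,0],[0,0,0.13]],[[-0.06,-0.12,0],[0,0,0.175]],[[-0.08,-0.147,0],[0,0,0.22]],[[-0.08,-0.147,0],[0,0,0.265]],[[-0.08,-0.147,0],[0,0,0.31]],[[-0.08,-0.147,0],[0,0,0.355]],[[-0.08,-0.147,0],[0,0,0.395]],[[-0.08,-0.147,0],[0,0,0.43]]]' 0 80
python3 -m handwheel '[[[0,0,0],[0,0,0.045]],[[0,0,0],[0,0,0.09]],[[0,0,0],[0,0,0.135]],[[0,0,0],[0,0,0.18]],[[0,0,0],[0,0,0.225]],[[0,0,0],[0,0,0.27]],[[0,0,0],[0,0,0.315]],[[0,0,0],[0,0,0.36]],[[0,0,0],[0,0,0.405]],[[0,0,0],[0,0,0.454]]]'
python3 -m handwheel '[[[0,0,0],[0,0,0]],[[0,0,0],[0,0,0]],[[0,0,0],[0,0,0]],[[0,0,0],[0,0,0]]]'
python3 plan.py 448.6,-331.7,150,8.3
```

```text
time_s: 32.95
position: [0.4483, -0.3316, 0.1464]
tool_rot: [[0.005, 1.0, -0.002], [1.0, -0.005, 0.003], [0.003, -0.003, -1.0]]
ft_force: [-0.8, 0.3, -1.7]
grip_width: 0.0263
gripper_force: 79.1
time_s: 33.95
position: [0.4483, -0.3315, 0.1464]
tool_rot: [[0.99, 0.142, -0.003], [0.142, -0.99, 0.003], [-0.002, -0.003, -1.0]]
ft_force: [0.0, 0.1, -2.4]
grip_width: 0.0263
gripper_force: 79.1
time_s: 34.35
position: [0.4488, -0.332, 0.1481]
tool_rot: [[0.989, 0.15, -0.0], [0.15, -0.989, 0.0], [-0.0, -0.0, -1.0]]
ft_force: [0.3, -0.8, -1.3]
grip_width: 0.0263
gripper_force: 79.1
now [ 448.8 -332.   148.1] psi 8.6 J [-49.  27.  81.  -0.  73.  33.]
[[-0.0003, -0.0007, -0.0039], [-0.0001, 0.0001, 0.0017]] rows>=0.0
```

Blade is level in the grip: edge 111 mm ahead of the TCP, underside about 4.8 mm below it. Now check the holder from here.

```bash
python3 - <<'E'
from h import *
im,d=get_image('wrist');cp=camera_params('wrist');np.savez('w6.npz',im=im,d=d,**cp);save('w6',im)
im,d=get_image('top');cp=camera_params('top');np.savez('top6.npz',im=im,d=d,**cp);save('t6',cv2.resize(im[140:210,375:465],None,fx=8,fy=8,interpolation=cv2.INTER_CUBIC))
E
```

```text
(no output)
```

View pics/w6.png

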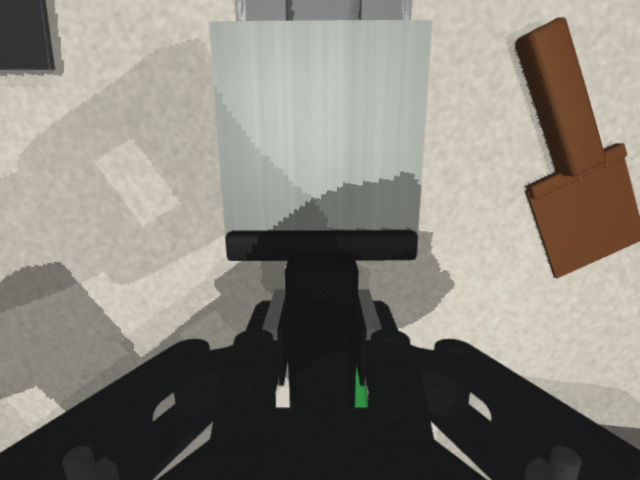

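View pics/t6.png

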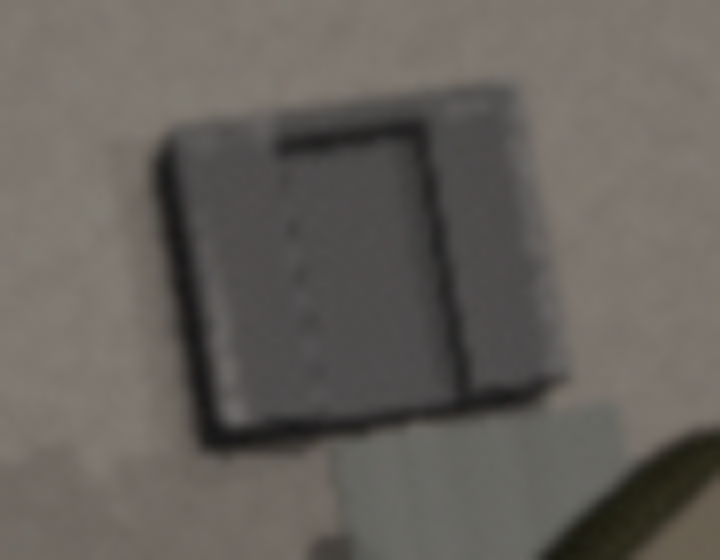

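The holder is ahead: lip edges at columns 237/287/361/411 in the wrist view, and top-face corners in the crop at (175,130), (515,88), (560,380), (230,425).

```bash
python3 - <<'E'
from h import *
T=np.load('top6.npz');W=np.load('w6.npz')
c=np.array([(172,128),(516,86),(562,378),(228,425)],float);c=c/8+[375-.44,140-.44]
P=cast(T,c,.052)*1000;print(P[:,:2].round(1));f=P.mean(0);print('centre',f.round(1),'yaw side',[np.degrees(np.arctan2(*(a-b)[1::-1])).round(1) for a,b in((P[0],P[3]),(P[1],P[2]))],'yaw end',[np.degrees(np.arctan2(*(a-b)[1::-1])).round(1)-90 for a,b in((P[0],P[1]),(P[3],P[2]))])
b=(W['im'][:20].astype(int));g=np.abs(np.diff(cv2.GaussianBlur(W['im'],(3,3),0).astype(int).sum(2),axis=1))
for r in (3,10,16): print(r,[(i,int(g[r,i])) for i in range(225,425) if g[r,i]>35])
for r,uv in ((3,[(236,3),(287,3),(361,3),(411,3)]),(16,[(236,16),(287,16),(361,16),(411,16)])): print((cast(W,uv,.052)[:,:2]*1000).round(1).tolist())
E
```

```text
[[ 660.6 -249. ]
 [ 673.4 -351.2]
 [ 586.6 -361.5]
 [ 573.1 -262.9]]
centre [ 623.4 -306.2   52. ] yaw side [np.float64(9.0), np.float64(6.8)] yaw end [np.float64(7.099999999999994), np.float64(7.799999999999997)]
3 [(233, 37), (234, 47), (237, 44), (240, 59), (284, 57), (285, 66), (291, 56), (292, 44), (358, 36), (360, 38), (361, 68), (362, 36), (411, 49), (412, 37)]
10 [(234, 43), (237, 40), (240, 51), (242, 43), (245, 52), (284, 53), (285, 69), (358, 42), (360, 54), (361, 63), (410, 44), (411, 58)]
16 [(234, 55), (235, 62), (244, 56), (245, 63), (284, 54), (285, 76), (286, 40), (292, 49), (293, 47), (357, 46), (358, 42), (360, 75), (361, 55), (410, 52), (411, 39)]
[[591.0, -260.4], [595.3, -290.3], [601.8, -333.6], [606.4, -362.9]]
[[584.1, -261.0], [588.4, -291.2], [595.0, -334.8], [599.6, -364.3]]
```

```bash
python3 plan.py 448.6,-333.7,40,8.2 / 530,-322,40,8.2 551,-319,40,8.2
```

```text
now [ 448.8 -332.1  148.3] psi 8.6 J [-49.  27.  81.  -0.  73.  33.]
[[-0.0009, 0.0032, 0.2165], [-0.0, 0.0, 0.002]] rows>=2.2
--
[[0.1645, 0.0001, 0.0], [0.0, 0.0, 0.0]] rows>=1.6
[[0.2069, 0.0001, 0.0], [0.0, 0.0, 0.0]] rows>=0.4
```

```bash
python3 -m handwheel '[[[-0.001,0.003,0.06],[0,0,0.002]],[[-0.001,0.003,0.12],[0,0,0.002]],[[-0.001,0.003,0.17],[0,0,0.002]],[[-0.001,0.003,0.2],[0,0,0.002]],[[-0.001,0.003,0.216],[0,0,0.002]],[[-0.001,0.003,0.216],[0,0,0.002]],[[-0.001,0.003,0.216],[0,0,0.002]],[[-0.001,0.003,0.216],[0,0,0.002]]]' 0 80
python3 plan.py 448.6,-333.7,40,8.2
python3 - <<'E'
from h import *
im,d=get_image('scene');save('s7',cv2.resize(im[200:320,150:310],(800,600),interpolation=cv2.INTER_CUBIC))
E
```

```text
time_s: 35.25
position: [0.4489, -0.334, 0.0413]
tool_rot: [[0.99, 0.142, 0.001], [0.142, -0.99, -0.001], [0.001, 0.002, -1.0]]
ft_force: [0.4, -0.6, -1.3]
grip_width: 0.0262
gripper_force: 79.1
now [ 448.9 -334.    41.3] psi 8.1 J [-49.  35.  88.  -0.  58.  33.]
[[-0.0006, -0.0007, 0.0026], [0.0005, -0.0003, -0.0003]] rows>=0.0
```

View pics/s7.png

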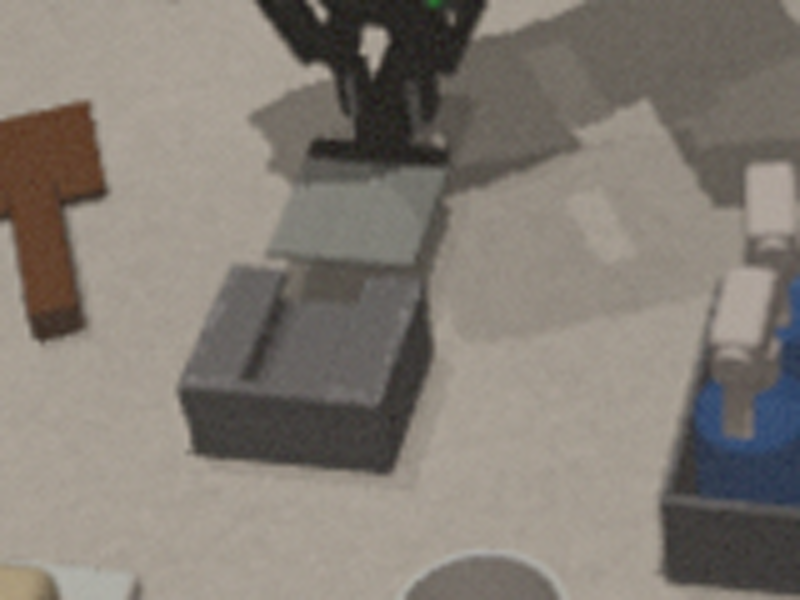

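The blade lines up with the slot mouth. Slide it in part way and check the force.

```bash
python3 -m handwheel '[[[0.02,0,0.002],[0,0,0]],[[0.04,0,0.002],[0,0,0]],[[0.06,0,0.002],[0,0,0]],[[0.08,0,0.002],[0,0,0]],[[0.1,0,0.002],[0,0,0]],[[0.1,0,0.002],[0,0,0]]]' 0 80
python3 -m handwheel '[[[0.02,0,0],[0,0,0]],[[0.04,0,0],[0,0,0]],[[0.06,0,0],[0,0,0]],[[0.075,0,0],[0,0,0]],[[0.09,0,0],[0,0,0]],[[0.09,0,0],[0,0,0]]]'
python3 plan.py 551,-319,40,8.2
```

```text
time_s: 35.9
position: [0.4994, -0.3263, 0.0392]
tool_rot: [[0.99, 0.143, 0.001], [0.143, -0.99, -0.0], [0.001, 0.0, -1.0]]
ft_force: [0.3, 0.1, -1.6]
grip_width: 0.0264
gripper_force: 79.1
time_s: 36.5
position: [0.5435, -0.32, 0.0393]
tool_rot: [[0.99, 0.142, 0.0], [0.142, -0.99, -0.0], [0.0, 0.0, -1.0]]
ft_force: [1.2, 0.0, -1.9]
grip_width: 0.0264
gripper_force: 79.1
now [ 543.5 -320.    39.3] psi 8.2 J [-41.  40.  75.   0.  65.  41.]
[[0.0151, 0.0002, -0.0015], [0.0001, -0.0001, -0.0001]] rows>=0.2
```

Free so far. Feel for the end wall in small steps.

```bash
python3 -m handwheel '[[[0.006,0,0],[0,0,0]],[[0.01,0,0],[0,0,0]],[[0.013,0,0],[0,0,0]],[[0.013,0,0],[0,0,0]]]' 0 80
python3 -m handwheel '[[[0.003,0,0],[0,0,0]],[[0.003,0,0],[0,0,0]]]'
```

```text
time_s: 36.9
position: [0.5491, -0.3193, 0.0393]
tool_rot: [[0.99, 0.142, 0.0], [0.142, -0.99, -0.0], [0.0, 0.0, -1.0]]
ft_force: [0.3, -0.8, -1.9]
grip_width: 0.0265
gripper_force: 79.1
time_s: 37.1
position: [0.5506, -0.3191, 0.0393]
tool_rot: [[0.99, 0.142, 0.0], [0.142, -0.99, -0.0], [0.0, 0.0, -1.0]]
ft_force: [1.2, -0.5, -3.0]
grip_width: 0.0262
gripper_force: 79.1
```

```bash
python3 -m handwheel '[[[0.002,0,0],[0,0,0]],[[0.002,0,0],[0,0,0]]]' 0 80
python3 -m handwheel '[[[0.002,0,0],[0,0,0]],[[0.002,0,0],[0,0,0]]]'
python3 -m handwheel '[[[0.002,0,0],[0,0,0]],[[0.002,0,0],[0,0,0]]]'
```

```text
time_s: 37.3
position: [0.5511, -0.3189, 0.0393]
tool_rot: [[0.99, 0.141, -0.001], [0.141, -0.99, 0.0], [-0.001, -0.0, -1.0]]
ft_force: [-3.2, -0.1, -0.7]
grip_width: 0.0261
gripper_force: 79.2
time_s: 37.5
position: [0.5512, -0.3188, 0.0392]
tool_rot: [[0.99, 0.141, -0.003], [0.141, -0.99, 0.001], [-0.003, -0.001, -1.0]]
ft_force: [-8.1, -0.7, 1.4]
grip_width: 0.0264
gripper_force: 79.4
time_s: 37.7
position: [0.5513, -0.3186, 0.0391]
tool_rot: [[0.99, 0.141, -0.005], [0.141, -0.99, 0.001], [-0.005, -0.002, -1.0]]
ft_force: [-13.7, -1.2, 2.4]
grip_width: 0.0261
gripper_force: 79.7
```

The blade touches the end wall at the predicted spot. Relax, set it down, let go, rise.

```bash
python3 -m handwheel '[[[-0.006,0,0],[0,0,0]],[[-0.006,0,0.003],[0,0,0]],[[-0.006,0,0.006],[0,0,0]],[[-0.006,0,0.008],[0,0,0]],[[-0.006,0,0.008],[0,0,0]]]' 0 80
python3 -m handwheel '[[[0,0,0],[0,0,0]],[[0,0,0],[0,0,0]],[[0,0,0],[0,0,0]],[[0,0,0],[0,0,0]],[[0,0,0],[0,0,0]]]' 0.6 40
python3 -m handwheel '[[[0,0,-0.06],[0,0,0]],[[0,0,-0.15],[0,0,0]],[[0,0,-0.25],[0,0,0]],[[0,0,-0.35],[0,0,0]],[[-0.1,0,-0.4],[0,0,0]],[[-0.2,0,-0.4],[0,0,0]],[[-0.3,0,-0.4],[0,0,0]],[[-0.3,0,-0.4],[0,0,0]]]'
python3 - <<'E'
from h import *
im,d=get_image('top');cp=camera_params('top');np.savez('top8.npz',im=im,d=d,**cp)
a=cv2.resize(im[120:290,230:470],(800,567),interpolation=cv2.INTER_CUBIC);save('t8',a)
E
```

```text
time_s: 38.2
position: [0.5507, -0.3189, 0.0351]
tool_rot: [[0.99, 0.142, -0.0], [0.142, -0.99, 0.0], [-0.0, -0.0, -1.0]]
ft_force: [-0.3, -0.9, -2.6]
grip_width: 0.0264
gripper_force: 79.1
time_s: 38.7
position: [0.5506, -0.3191, 0.0354]
tool_rot: [[0.99, 0.142, 0.0], [0.142, -0.99, -0.0], [0.0, 0.0, -1.0]]
ft_force: [0.2, -0.3, 0.1]
grip_width: 0.051
gripper_force: 0.0
time_s: 39.5
position: [0.3983, -0.3404, 0.236]
tool_rot: [[0.99, 0.138, -0.001], [0.138, -0.99, -0.0], [-0.001, 0.0, -1.0]]
ft_force: [0.7, -0.4, 0.4]
grip_width: 0.0508
gripper_force: 0.0
```

View pics/t8.png

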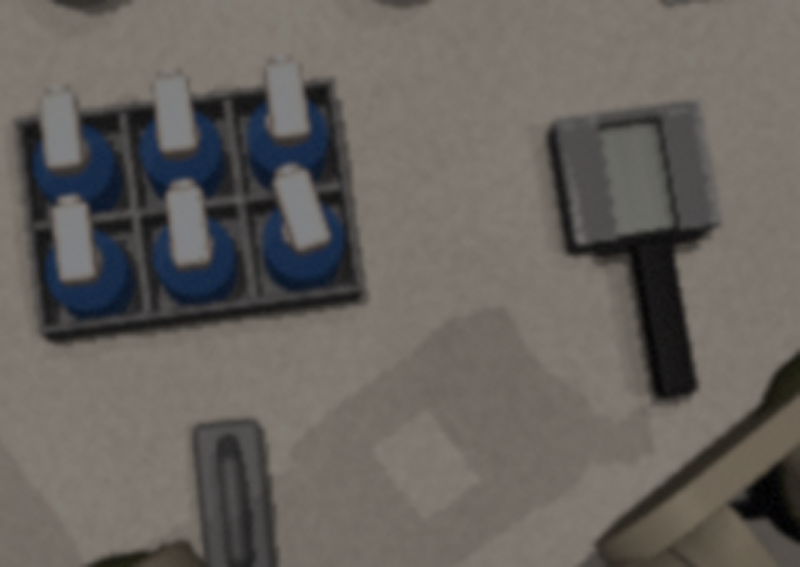

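The view shows the blade in the slot right up to the end wall at (635,125), with the handle in line below it. All six cells hold upright bottles, and the brush hasn't moved. Handing in.

```bash
python3 -c "
from rig import close_job
print(close_job())"
```

```text
the job is handed in; nothing more can be done
None
```

The job is handed in: by the last camera check, all six caddy cells hold an upright bottle, the black scraper's blade is home in the holder slot and released, and nothing was knocked aside (no verdict came back).

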